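Spice stall: weigh the tin from the back row

ROBOT

A 6-joint arm with a two-finger parallel gripper is mounted at the origin on the work surface. World frame = base frame: x ahead of the robot, y to its left, z up, the work surface at z = 0. Lengths are in m, angles in degrees, forces in N, time in s.
With the tool pointing down it reaches from about 0.4 to 0.825 m from the base axis. Payload 7 kg.
Tool frame: the origin (TCP) lies midway between the tips of the shut fingers; the grasp point (between the pads) lies r.hold_point_z behind it (r.hold_point_z is the distance from the TCP to the grasp point, in m); z points along the fingers, x is the direction in which the jaws open and shut, and the axes are right-handed (so a half turn about z gives the same grasp; the last joint's range is limited). The gripper opens to 88 mm and grips with 3 to 60 N. Pads are 19 mm wide; open, the fingers measure 130 mm over their backs; the gripper's body (78 mm by 193 mm) begins 47 mm behind the grasp point.
Start: joints at [-56.832, 20.546, 0.682, 0, -70.136, -16.507], TCP at [0.194, -0.647, 0.187] pointing down, gripper open.
Joint ranges: [-176.03, 176.03], [-82.01, 121.73], [-58.28, 71.71], [-173.87, 95.51], [-174.79, -0.11], [-173.66, 173.66]. Speed limits (degrees/s): [136.94, 136.94, 172.46, 180, 180, 180].

INTERFACE

Orientations are given as [roll, pitch, yaw] about the fixed x, y, z axes, in that order (R = Rz(yaw) Ry(pitch) Rx(roll)).
In Python, from plant import get_state, viewer, close_job, r gives the robot as it stands.
- The arm moves only by the tool apply_moves, never from a script. Its argument "plan" is a list of rows, each a list of 3 entries, a list of its own where there are three numbers: the closure in counts, from 0 (fully open) to 255 (shut), then the shift along the tool's x, y, z in units of 50 mm (1.0 is 50 mm), then the turn about the tool's z in units of 6 degrees (1.0 is 6 degrees). A call has 1 to 12 rows; each row shifts and turns the commanded pose from where the row before left it, along the tool's axes as they then stand; what a row does not reach is not made up. A row lasts 1/8 s, in which the tool goes at most 62.5 mm and 10.7 degrees, less where a joint would pass 70% of its speed; a pose out of reach is approached as far as the arm can. A call is refused whole if a number of a shift passes 1 or a number of a turn 1, either way. A call with a gripper value outside its range is refused whole. The fingers move at their own pace and stop on an object; "squeeze" is the grip in N (left out, the last holds). Time passes only in rows, so rows that do not move let the fingers close. It gives the time, the measured TCP pose, the force and the opening at its end, in the units of the state.
- get_state(): the state, without advancing time (a new reading comes with each control period).
- viewer.capture(name): name is "side" or "top" or "wrist"; returns a dict with "frame" (400x640x3 uint8, blue, green, red), "K" (3x3 intrinsics, pixels), "R" (3x3) and "t" (3): a world point X has camera coordinates R X + t; the wrist camera has in their place "mount" (4x4, takes a point from camera to tool coordinates, whose origin is the TCP and whose axes are the tool frame's). Camera axes: x right, y down, z forward; pixel columns grow to the right and rows downward; lengths in m; the calibration is good to about 2 mm. The wrist camera is an equidistant fisheye: a pixel r from the principal point sees the ray r / f radians off the axis. A picture is of the moment at which its call begins: read the wrist's pose just before it. There is no depth.
- close_job(): hands the job in, once; it reports no verdict.
The state is a dict: "time_s": time; "joints": joint angles; "qd": joint speeds; "joint_torque": joint torques, N m; "tcp_pos": TCP position; "eef_rot": TCP orientation; "contact_force": force on the tool from outside, world axes, zero at the start; "moment": the same for the moment, N m; "gripper_width": finger opening in m.
Only numpy, scipy, OpenCV 4.12 (cv2) and the standard library are available. Lean on these libraries where they do the work, as an engineer would, in place of code of your own. Each camera call takes 0.05 s, during which the arm holds its last target.

TASK

Fetch the red tin from the back of the wooden display rack and weigh it: first clear all three tall jars out of the front row and stand them upright in the long grey tray, then, while they wait there, lift the red tin out and stand it upright in the middle of the scale's pan. Only then put each jar back over the rack's lip, upright and centred on the pad of its own colour; leave the red tin on the scale, leave the white tin where it stands, and let nothing tip over.

Things in the scene. Friction and masses are not known exactly. Their poses are not given: they have to be found in the camera images.
- jar_yellow: Tall yellow spice jar with a yellow lid and a paper label, upright, round, 160 g (varies 30 %). Body 46 mm diameter up to 82 mm above its underside, lid 41 mm diameter from there to 100 mm. Origin: centre of its underside; z up. It starts standing on the pad of its own colour in the front row of the display rack; its yaw means nothing.
- jar_green: Tall green spice jar with a green lid and a paper label, upright, round, 160 g (varies 30 %). Body 46 mm diameter up to 82 mm above its underside, lid 41 mm diameter from there to 100 mm. Origin: centre of its underside; z up. It starts standing on the pad of its own colour in the front row of the display rack; its yaw means nothing.
- jar_blue: Tall blue spice jar with a blue lid and a paper label, upright, round, 160 g (varies 30 %). Body 46 mm diameter up to 82 mm above its underside, lid 41 mm diameter from there to 100 mm. Origin: centre of its underside; z up. It starts standing on the pad of its own colour in the front row of the display rack; its yaw means nothing.
- pad_yellow: Round yellow pad, 50 mm diameter, 3 mm thick, fixed on the rack floor, with a flat yellow mark on its -x side; place of the yellow jar. Origin: centre of its underside, 10 mm above the table; x points along the rack's depth, away from the robot. Pads form a row along y, 92 mm apart, in any order. Rack's front lip: 12 mm thick, inner face 55 mm on the -x side of the pads' centres, 35 mm above the rack floor.
- pad_green: Round green pad, 50 mm diameter, 3 mm thick, fixed on the rack floor, with a flat green mark on its -x side; place of the green jar. Origin: centre of its underside, 10 mm above the table; x points along the rack's depth, away from the robot. Pads form a row along y, 92 mm apart, in any order. Rack's back lip: 12 mm thick, inner face 115 mm on the +x side of the pads' centres, 30 mm above the rack floor.
- pad_blue: Round blue pad, 50 mm diameter, 3 mm thick, fixed on the rack floor, with a flat blue mark on its -x side; place of the blue jar. Origin: centre of its underside, 10 mm above the table; x points along the rack's depth, away from the robot. Pads form a row along y, 92 mm apart, in any order. Rack's side lips: 12 mm thick, inner faces 53 mm beyond the outer pads' centres, 30 mm above the rack floor.
- tin_red: Short round red tin with steel bands, the wanted one: 56 mm diameter, 50 mm high, about 140 g, upright on the rack floor (10 mm above the table) in the back row, 55 to 61 mm behind the line of the pads, a few mm behind the jars; the tins' centres are 100 mm or more apart. Origin: centre of its underside; z up; yaw means nothing.
- tin_white: Short round white tin with steel bands, a bystander: 56 mm diameter, 50 mm high, about 140 g, upright on the rack floor (10 mm above the table) in the back row, 55 to 61 mm behind the line of the pads, a few mm behind the jars; the tins' centres are 100 mm or more apart. Origin: centre of its underside; z up; yaw means nothing.
- tray: Long shallow grey tray on the table at one side of the rack, fixed: outside 280 mm along its x, 120 mm along its y, 24 mm high, walls and floor 5 mm thick. Origin: centre of its underside, on the table; inner floor 5 mm above it. Empty at the start; three jars fit in one row along x, 85 mm apart.
- scale: White bench scale, fixed on the table at the other side of the rack, with a round steel pan 130 mm in diameter. Origin: on the table under the pan's centre; the pan's flat top is 60 mm above it. Housing below the pan 150 by 150 mm, with a low dark display block (34 mm high) on its -x side reaching 123 mm from the origin.

How it is judged (in metres and radians):
On the way, in this order (a step that is already met when the one before it is completed fails the run):
1. all three jars stand upright in the tray, released (x of jar_yellow in the frame of tray between -0.125 and 0.125 m and y of jar_yellow in the frame of tray between -0.045 and 0.045 m and z of jar_yellow in the frame of tray between -0.002 and 0.012 m and angle between each of jar_yellow, jar_green, jar_blue's own z axis and vertical below 0.12 rad and linear speed of each of jar_yellow, jar_green, jar_blue below 0.03 m/s and contact force between each of jar_yellow, jar_green, jar_blue and the fingers below 0.2 N and x of jar_green in the frame of tray between -0.125 and 0.125 m and y of jar_green in the frame of tray between -0.045 and 0.045 m and z of jar_green in the frame of tray between -0.002 and 0.012 m and x of jar_blue in the frame of tray between -0.125 and 0.125 m and y of jar_blue in the frame of tray between -0.045 and 0.045 m and z of jar_blue in the frame of tray between -0.002 and 0.012 m), for 0.2 s.
2. the red tin stands in the middle of the scale's pan, released, while the three jars still stand in the tray (all of step 1 and horizontal distance between tin_red and scale below 0.015 m and z of tin_red in the frame of scale between 0.056 and 0.066 m and angle between tin_red's own z axis and vertical below 0.1 rad and linear speed of tin_red below 0.03 m/s and contact force between tin_red and the fingers below 0.2 N), for 0.2 s.
3. each jar stands on the pad of its own colour, released, with the tin still on the scale (horizontal distance between jar_yellow and pad_yellow below 0.012 m and z of jar_yellow in the frame of pad_yellow between -0.001 and 0.008 m and angle between each of jar_yellow, jar_green, jar_blue, tin_red's own z axis and vertical below 0.1 rad and linear speed of each of jar_yellow, jar_green, jar_blue, tin_red below 0.03 m/s and contact force between each of jar_yellow, jar_green, jar_blue, tin_red and the fingers below 0.2 N and horizontal distance between jar_green and pad_green below 0.012 m and z of jar_green in the frame of pad_green between -0.001 and 0.008 m and horizontal distance between jar_blue and pad_blue below 0.012 m and z of jar_blue in the frame of pad_blue between -0.001 and 0.008 m and horizontal distance between tin_red and scale below 0.015 m and z of tin_red in the frame of scale between 0.056 and 0.066 m), for 0.2 s.
At the end, for the whole second after the job is handed in: Each jar stands upright and at rest on the pad of its own colour, centred within 12 mm; the red tin stands upright and at rest on the scale's pan, within 15 mm of its middle; the white tin stands within 15 mm of where it started; all is released (all of step 3 and distance of tin_white from where it was at the start of the episode below 0.015 m and angle between tin_white's own z axis and vertical below 0.1 rad and linear speed of tin_white below 0.03 m/s); the robot touches nothing.
It fails at once if the white tin is moved more than 15 mm from where it stood (distance of tin_white from where it was at the start of the episode above 0.015 m).
It fails at once if a jar or a tin is tipped over (more than 0.7 rad) (angle between any of jar_yellow, jar_green, jar_blue, tin_red, tin_white's own z axis and vertical above 0.7 rad).
It also fails if it takes over 144 s, if anything falls off the work surface, if the arm or the gripper's body presses on something with over 40 N, if the wrist force passes 120 N, or if a joint passes its speed limit or range.

## Working session

There is one attempt and no reset: what is moved stays moved. The work goes in short steps, Python scripts to look and compute and a tool call to move; the robot and the scene stay as the last step left them, time stands still between calls to the robot, and variables do not carry over. Pictures are saved under pics/ and viewed, and the job is handed in when it is done.

Besides the shell and the picture viewer there is one more tool, called as name(argument=value, ...) on one line, values as JSON. apply_moves: Moves the arm, as the interface text tells. Its arguments: {"type":"object","properties":{"plan":{"type":"array","items":{"type":"array"}},"squeeze":{"type":"number"}},"required":["plan"]}

```bash
ls; mkdir -p pics; python3 - <<'E'
from plant import get_state, viewer, r
import cv2
print(get_state()); print(r.hold_point_z)
for n in("side","top","wrist"):
    c=viewer.capture(n); cv2.imwrite(f"pics/{n}0.png",c["frame"])
    print(n,{k:v for k,v in c.items() if k!="frame"})
E
```

```text
pics
{'time_s': 0.0, 'joints': array([-5.68329540e+01,  2.05925668e+01,  6.33099371e-01, -2.00385325e-02,
       -7.01340682e+01, -1.65068275e+01]), 'qd': array([-0.08960314, -0.01599216, -0.02210943, -0.01862947,  0.01725585,
       -0.00754665]), 'joint_torque': array([-8.73603381e-05, -5.82721031e+01,  2.93052417e+01,  6.99706078e+00,
        6.96653282e-03, -2.21646551e-04]), 'tcp_pos': array([ 0.19333048, -0.64614758,  0.18630509]), 'eef_rot': array([-1.79991482e+02, -9.50333269e-02,  1.06653386e+02]), 'contact_force': array([ 0.08978012,  0.85960909, -0.17750857]), 'moment': array([-0.01844656,  0.04171542, -0.03228964]), 'gripper_width': 0.08754188106684013}
0.0188
side {'K': array([[485.01973844,   0.        , 315.80695679],
       [  0.        , 485.01973844, 189.35162734],
       [  0.        ,   0.        ,   1.        ]]), 'R': array([[-0.99732186, -0.07241451,  0.01025926],
       [-0.06023109,  0.73363155, -0.67687293],
       [ 0.0414889 , -0.6756781 , -0.73602838]]), 't': array([0.54884582, 0.08915748, 1.15961245])}
top {'K': array([[406.8162359 ,   0.        , 322.66097197],
       [  0.        , 406.8162359 , 196.76754512],
       [  0.        ,   0.        ,   1.        ]]), 'R': array([[ 0.0850934 , -0.99636873,  0.00291089],
       [-0.96667197, -0.08326448, -0.24209984],
       [ 0.24146308,  0.01778722, -0.97024698]]), 't': array([-0.03681412,  0.57336149,  0.74233262])}
wrist {'K': array([[309.70691629,   0.        , 319.1428373 ],
       [  0.        , 309.70691629, 204.80513132],
       [  0.        ,   0.        ,   1.        ]]), 'mount': array([[ 9.99999605e-01,  1.43202887e-04,  8.77257440e-04,
        -1.17354397e-03],
       [-4.05009092e-04,  9.51940699e-01,  3.06282128e-01,
        -8.42949063e-02],
       [-7.91236576e-04, -3.06282362e-01,  9.51940381e-01,
        -1.96895202e-01],
       [ 0.00000000e+00,  0.00000000e+00,  0.00000000e+00,
         1.00000000e+00]])}
```

View pics/side0.png

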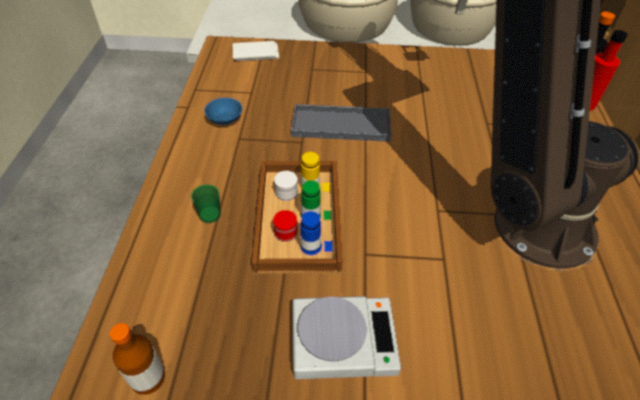

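View pics/top0.png

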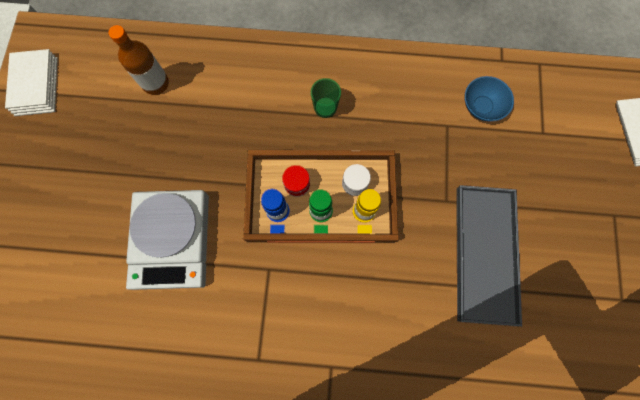

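View pics/wrist0.png

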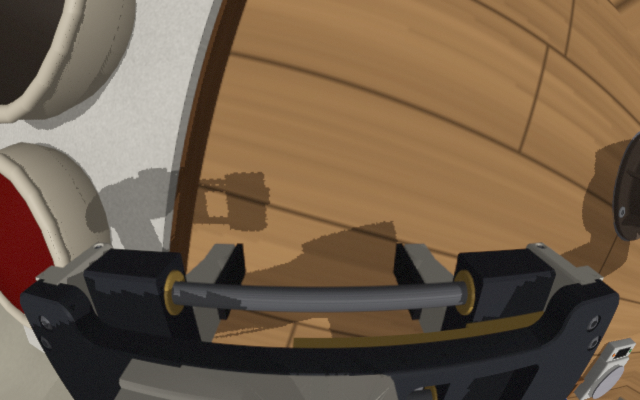

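The overview shows the rack in the middle, with the blue, green and yellow jars running from +y to −y. In the top view their lids are near (274,200), (320,200) and (370,200). The red tin is at (296,180), the white tin at (357,180), the tray is on the −y side and the scale on +y. I'll measure these next.

```bash
cat > h.py <<'E'
import numpy as np, cv2
from plant import get_state, viewer, r
from scipy.spatial.transform import Rotation as Ro
def ray(c,uv,st=None):
    K=c["K"];u,v=uv
    if "mount" in c:
        a=np.array([(u-K[0,2]),(v-K[1,2])])/K[0,0]; th=np.linalg.norm(a)
        d=np.array([*(a/max(th,1e-9)*np.sin(th)),np.cos(th)])
        T=np.eye(4);T[:3,:3]=Ro.from_euler('xyz',st["eef_rot"],degrees=True).as_matrix();T[:3,3]=st["tcp_pos"]
        M=T@c["mount"]; return M[:3,3],M[:3,:3]@d
    d=np.array([(u-K[0,2])/K[0,0],(v-K[1,2])/K[1,1],1]); return -c["R"].T@c["t"],c["R"].T@d
def plane(c,uv,z,st=None):
    o,d=ray(c,uv,st); return (o+d*(z-o[2])/d[2])
def tri(rs):
    A=np.zeros((3,3));b=np.zeros(3)
    for o,d in rs:
        d=d/np.linalg.norm(d);P=np.eye(3)-np.outer(d,d);A+=P;b+=P@o
    x=np.linalg.solve(A,b); res=[np.linalg.norm(np.cross(x-o,d/np.linalg.norm(d))) for o,d in rs]
    return x,max(res)
HSV=dict(red=[((0,150,60),(8,255,255)),((172,150,60),(180,255,255))],yellow=[((24,150,80),(34,255,255))],
 green=[((50,130,40),(80,255,255))],blue=[((105,150,50),(128,255,255))])
def mask(f,c):
    h=cv2.cvtColor(f,cv2.COLOR_BGR2HSV);m=0
    for a,b in HSV[c]: m=m|cv2.inRange(h,a,b)
    return m
def blobs(m,amin=15):
    n,l,s,ce=cv2.connectedComponentsWithStats(m)
    return [(s[i],ce[i]) for i in range(1,n) if s[i][4]>=amin]
E
python3 - <<'E'
from h import *
for n in("side","top"):
    c=viewer.capture(n);f=c["frame"]
    for k in HSV:
        for s,ce in blobs(mask(f,k)): print(n,k,s,ce.round(1))
    x0,x1,y0,y1={"side":(230,410,90,390),"top":(110,540,140,335)}[n]
    k=2 if n=="side" else 1.85
    cv2.imwrite(f"pics/{n}1.png",cv2.resize(f[y0:y1,x0:x1],None,fx=k,fy=k,interpolation=cv2.INTER_CUBIC))
cs=viewer.capture("side")["frame"][140:280,240:350]; cv2.imwrite("pics/side2.png",cv2.resize(cs,None,fx=4,fy=4))
cs=viewer.capture("top")["frame"][145:250,240:400]; cv2.imwrite("pics/top2.png",cv2.resize(cs,None,fx=5,fy=5))
E
```

```text
side red [ 589   41   33   70 1159] [603.6  71.9]
side red [273 210  25  31 630] [285.  224.8]
side yellow [303 152  15  13 151] [310.2 158. ]
side yellow [306 167  12   8  35] [312.4 170.1]
side yellow [306 172  10   8  28] [310.1 177.2]
side yellow [323 183   6   8  48] [325.5 186.5]
side green [302 181  18  28 444] [310.5 194.7]
side green [193 185  27  37 766] [206.7 202.5]
side green [324 211   7   8  53] [327.1 214.6]
side green [384 357   5   5  19] [386.1 359.1]
side blue [301 212  19  29 486] [310.2 226. ]
side blue [325 242   7   9  62] [328.  245.9]
side blue [303 247  18   7  50] [311.8 251. ]
top red [282 165  28  31 674] [296.  179.9]
top yellow [357 189  24  25 425] [368.1 200.8]
top yellow [353 208  17  14  41] [358.9 217.2]
top yellow [358 225  14   8 110] [364.5 228.6]
top green [311  79  30  38 698] [326.1  97.9]
top green [309 190  23  26 478] [320.2 202.6]
top green [312 214  20   8  31] [322.5 219. ]
top green [314 225  14   8 107] [320.4 228.7]
top green [133 274   5   5  19] [134.8 275.8]
top blue [262 190  24  26 470] [273.2 202.2]
top blue [271 208  18  14  41] [281.7 217.1]
top blue [271 225  13   8 102] [277.  228.6]
```

View pics/top2.png

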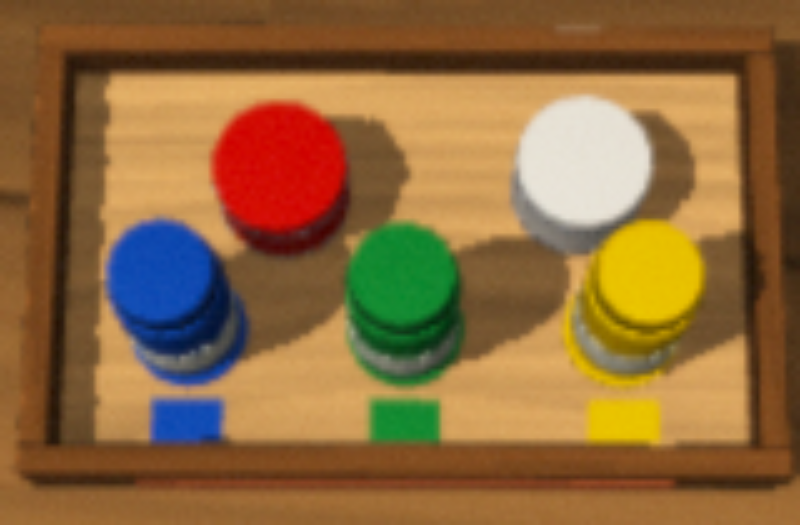

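View pics/side2.png

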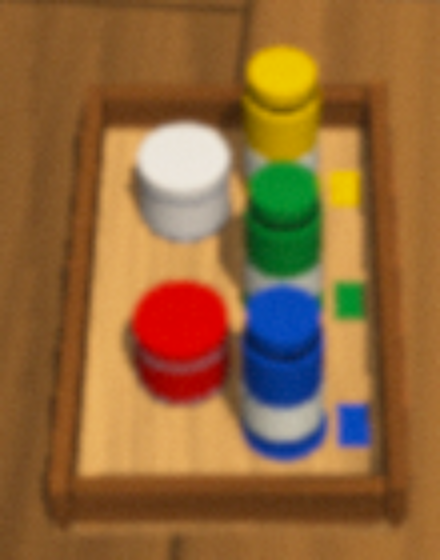

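View pics/top1.png

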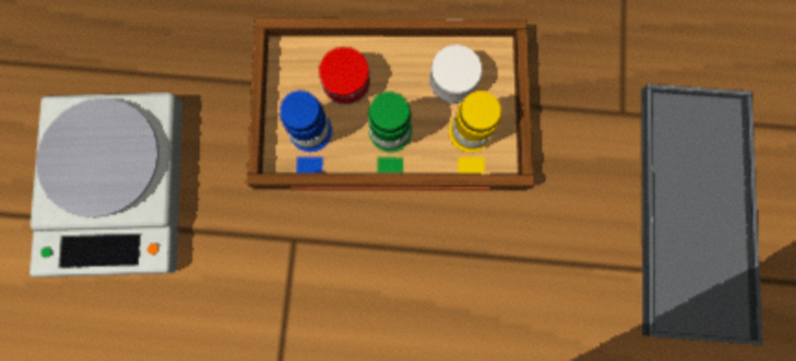

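```bash
python3 - <<'E'
from h import *
t=viewer.capture("top");s=viewer.capture("side")
T=lambda a,b:((a+.5)/5-.5+240,(b+.5)/5-.5+145)
S=lambda a,b:((a+.5)/4-.5+240,(b+.5)/4-.5+140)
P=dict(blue=((160,270),(283,318)),green=((404,274),(284,194)),yellow=((649,272),(283,77)),red=((280,163),(181,319)),white=((584,160),(183,158)))
for k,(a,b) in P.items():
    x,e=tri([ray(t,T(*a)),ray(s,S(*b))]); z=.063 if 'red'==k or k=='white' else .113
    if k in('red','white'): z=.06
    print(k,x.round(4),round(e,4),plane(t,T(*a),z).round(4),plane(s,S(*b),z).round(4))
for k in('blue','green','yellow'):
    m=[b for b in blobs(mask(t["frame"],k)) if b[1][1]>222 and 60<b[0][4]<130][0][1]
    n=[b for b in blobs(mask(s["frame"],k)) if b[1][0]>320 and 40<b[0][4]<70][0][1]
    print('mark',k,tri([ray(t,m),ray(s,n)]),plane(t,m,.01).round(4),plane(s,n,.01).round(4))
# tray outer corners in top1 zoom 1.85 (110,140), z=.024
U=lambda a,b:((a+.5)/1.85-.5+110,(b+.5)/1.85-.5+140)
for p in((645,87),(750,92),(760,341),(644,334)): print('tray',plane(t,U(*p),.024).round(4))
# pan ellipse
print('pan',plane(t,U((37+158)/2,(97+216)/2),.06).round(4))
E
```

```text
blue [0.5544 0.1082 0.1058] 0.0007 [0.552  0.1073 0.113 ] [0.5547 0.1138 0.113 ]
green [0.5615 0.0155 0.1024] 0.0005 [0.5584 0.0154 0.113 ] [0.5613 0.0251 0.113 ]
yellow [ 0.5697 -0.0777  0.1042] 0.0004 [ 0.5671 -0.0768  0.113 ] [ 0.5693 -0.0687  0.113 ]
red [0.6155 0.0717 0.0542] 0.0003 [0.6134 0.0713 0.06  ] [0.6151 0.0762 0.06  ]
white [ 0.6282 -0.0533  0.0543] 0.001 [ 0.6254 -0.0528  0.06  ] [ 0.6283 -0.0483  0.06  ]
mark blue (array([0.51380225, 0.10360354, 0.00727194]), np.float64(0.0011312271564542168)) [0.5122 0.1034 0.01  ] [0.5149 0.1053 0.01  ]
mark green (array([0.52131741, 0.01217055, 0.00842399]), np.float64(0.0011142415077421048)) [0.5199 0.0123 0.01  ] [0.5224 0.0131 0.01  ]
mark yellow (array([ 0.53018348, -0.08102959,  0.00673789]), np.float64(0.0014818539422318494)) [ 0.5281 -0.0805  0.01  ] [ 0.5315 -0.0785  0.01  ]
tray [ 0.6326 -0.2732  0.024 ]
tray [ 0.637  -0.3937  0.024 ]
tray [ 0.3624 -0.3963  0.024 ]
tray [ 0.3591 -0.2734  0.024 ]
pan [0.4933 0.3251 0.06  ]
```

View pics/side1.png

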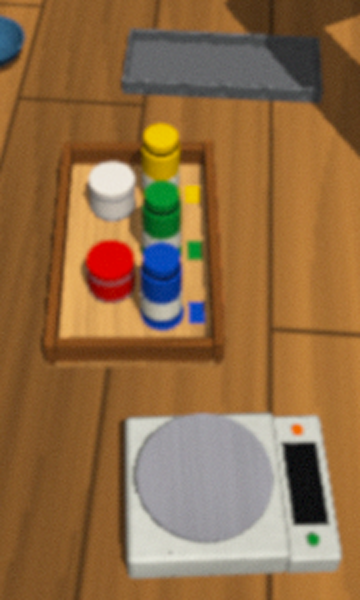

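apply_moves(plan=[[0,[0,0,-0.15],-1],[0,[0,0,-0.15],-1],[0,[0,0,-0.15],-1],[0,[0,0,-0.15],-1],[0,[0,0,-0.15],-1],[0,[0,0,-0.15],-1],[0,[0,0,-0.15],-1],[0,[0,0,-0.15],-1],[0,[0,0,-0.15],-1],[0,[0,0,-0.15],-1],[0,[0,0,0],-1],[0,[0,0,0],-1]], squeeze=15)

```text
time_s: 1.95
tcp_pos: [0.1935, -0.6466, 0.2624]
eef_rot: [-180.0, 0.0, 178.9]
contact_force: [0.1, 0.3, 0.1]
gripper_width: 0.0878
```

apply_moves(plan=[[0,[0,0.3,0],-0.18],[0,[-0.5,0.7,0],0],[0,[-0.6,0.8,0],0],[0,[-0.6,0.8,0],0],[0,[-0.6,0.9,0],0],[0,[-0.6,0.9,0],0],[0,[-0.6,0.9,0],0],[0,[-0.6,0.9,0],0],[0,[-0.6,0.9,0],0],[0,[-0.6,0.9,0],0],[0,[-0.6,0.9,0],0],[0,[-0.6,0.9,0],0]])

```text
time_s: 3.45
tcp_pos: [0.5212, -0.1561, 0.2627]
eef_rot: [180.0, 0.1, 179.7]
contact_force: [0.3, -1.0, -0.4]
gripper_width: 0.0877
```

apply_moves(plan=[[0,[-0.6,0.9,0],0],[0,[-0.4,0.9,0],0],[0,[-0.2,0.8,0],0],[0,[0,0.4,0],0],[0,[0,0,0],0],[0,[0,0,0],0]])

```text
time_s: 4.2
tcp_pos: [0.5812, -0.009, 0.2626]
eef_rot: [-180.0, 0.0, 179.7]
contact_force: [-0.5, 0.5, 0.3]
gripper_width: 0.0874
```

```bash
python3 - <<'E'
from h import *
s=get_state();print(s["tcp_pos"],s["eef_rot"],s["joints"])
c=viewer.capture("wrist");cv2.imwrite("pics/w1.png",c["frame"])
E
```

```text
[ 0.58118458 -0.00897793  0.26256805] [-1.79999501e+02  2.06029538e-02  1.79709019e+02] [ 1.83876988e+01  9.44790495e+00 -4.57745701e+00  7.28858756e-03
 -7.59552801e+01 -1.86804478e+01]
```

View pics/w1.png

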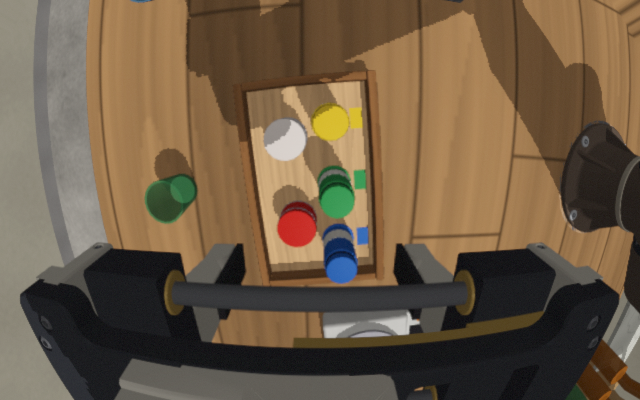

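The wrist view shows all three lids: yellow (330,122), green (337,201), blue (341,267). The red tin's top is near (297,228) and the white tin is at (285,138). I'll zoom in for ellipse centres.

```bash
python3 - <<'E'
from h import *
f=cv2.imread("pics/w1.png")
cv2.imwrite("pics/w1z.png",cv2.resize(f[90:290,240:390],None,fx=3,fy=3,interpolation=cv2.INTER_CUBIC))
# brightness-separated lid tops
h=cv2.cvtColor(f,cv2.COLOR_BGR2HSV)
for k in('red','yellow','green','blue'):
    m=mask(f,k); ys,xs=np.where(m[100:290,250:390]); v=h[100:290,250:390,2][ys,xs]
    print(k,np.percentile(v,[5,25,50,75,95]))
    mm=((m>0)&(h[...,2]>np.percentile(v,75)*.88)).astype(np.uint8)*255
    cn,_=cv2.findContours(mm,cv2.RETR_EXTERNAL,cv2.CHAIN_APPROX_NONE)
    for q in cn:
        if cv2.contourArea(q)>300 and 250<q[:,0,0].mean()<390: print(k,cv2.fitEllipse(q),cv2.boundingRect(q))
E
```

```text
red [ 95. 196. 198. 200. 202.]
red ((296.1495056152344, 228.94541931152344), (34.246185302734375, 37.87531661987305), 99.2524185180664) (277, 212, 39, 35)
yellow [147. 214. 216. 217. 217.]
yellow ((331.3244934082031, 123.63115692138672), (29.88758659362793, 36.2698974609375), 60.91331481933594) (313, 107, 36, 33)
green [ 63.  87. 153. 155. 158.]
green ((337.07415771484375, 201.60447692871094), (29.27829360961914, 31.491531372070312), 67.35311889648438) (321, 187, 33, 31)
blue [ 76.  84. 166. 182. 184.]
blue ((341.2690124511719, 269.6531982421875), (24.05875587463379, 28.636924743652344), 79.76859283447266) (327, 257, 30, 26)
```

View pics/w1z.png

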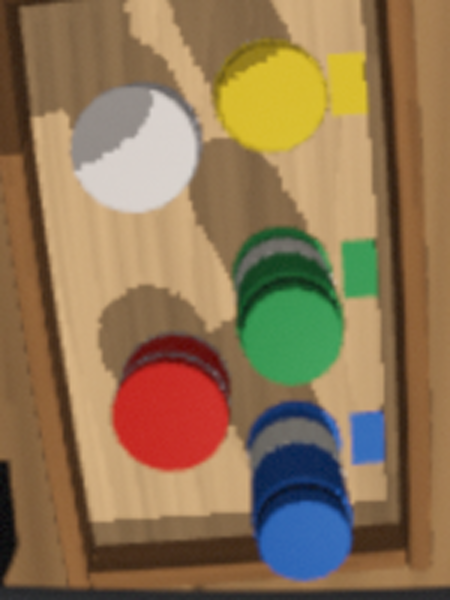

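```bash
python3 - <<'E'
from h import *
t=viewer.capture("top");s=viewer.capture("side");st=get_state();w=viewer.capture("wrist")
T=lambda a,b:((a+.5)/5-.5+240,(b+.5)/5-.5+145)
S=lambda a,b:((a+.5)/4-.5+240,(b+.5)/4-.5+140)
W=lambda a,b:((a+.5)/3-.5+240,(b+.5)/3-.5+90)
P=dict(blue=((160,270),(283,318),(305,537)),green=((404,274),(284,194),(290,332)),yellow=((649,272),(283,77),(271,96)),red=((280,163),(181,319),(171,415)),white=((584,160),(183,158),(135,149)))
for k,(a,b,d) in P.items():
    z=.06 if k in('red','white') else .113
    R=[ray(t,T(*a)),ray(s,S(*b)),ray(w,W(*d),st)]
    print(k,'all',tri(R)[0].round(4),'sw',tri(R[1:])[0].round(4),'tw',tri(R[::2])[0].round(4),'pl',plane(t,T(*a),z).round(4)[:2],plane(s,S(*b),z).round(4)[:2],plane(w,W(*d),z,st).round(4)[:2])
for k in('blue','green','yellow'):
    m=[b[1] for b in blobs(mask(w["frame"],k)) if b[1][0]>352 and b[1][0]<370]
    print(k,[plane(w,x,.01,st).round(4)[:2] for x in m])
E
```

```text
blue all [0.5538 0.1081 0.1059] sw [0.5538 0.1079 0.1059] tw [0.553  0.1078 0.1065] pl [0.552  0.1073] [0.5547 0.1138] [0.553  0.1037]
green all [0.561  0.0155 0.1026] sw [0.5611 0.0155 0.1027] tw [0.5605 0.0154 0.1034] pl [0.5584 0.0154] [0.5613 0.0251] [0.5608 0.0122]
yellow all [ 0.5692 -0.0781  0.1041] sw [ 0.5691 -0.0785  0.1037] tw [ 0.5685 -0.0781  0.1061] pl [ 0.5671 -0.0768] [ 0.5693 -0.0687] [ 0.5684 -0.079 ]
red all [0.6147 0.0715 0.054 ] sw [0.6145 0.0712 0.0536] tw [0.6139 0.0711 0.0554] pl [0.6134 0.0713] [0.6151 0.0762] [0.6126 0.0685]
white all [ 0.6274 -0.0535  0.0543] sw [ 0.6275 -0.0538  0.0542] tw [ 0.6259 -0.0535  0.0568] pl [ 0.6254 -0.0528] [ 0.6283 -0.0483] [ 0.6251 -0.0544]
blue [array([0.5123, 0.1027])]
green [array([0.5202, 0.0107])]
yellow []
```

apply_moves(plan=[[0,[0,0.5,0],0],[0,[0,0.9,0],0],[0,[0,0.9,0],0],[0,[0,0.5,0],0],[0,[0,0,0],0],[0,[0,0,0],0]])

```text
time_s: 5.15
tcp_pos: [0.5823, 0.1309, 0.2622]
eef_rot: [-180.0, -0.0, 179.7]
contact_force: [-0.8, -0.1, -0.1]
gripper_width: 0.0872
```

```bash
python3 - <<'E'
from h import *
s=get_state();print(list(s["tcp_pos"]),list(s["eef_rot"]))
c=viewer.capture("wrist");f=c["frame"];cv2.imwrite("pics/w2.png",f)
cv2.imwrite("pics/w2z.png",cv2.resize(f[10:280,220:420],None,fx=2.2,fy=2.2,interpolation=cv2.INTER_CUBIC))
E
```

```text
[np.float64(0.5822809862536171), np.float64(0.130859538306378), np.float64(0.2622308035106842)] [np.float64(-179.98794994757253), np.float64(-0.009687961392773172), np.float64(179.71763423386508)]
```

View pics/w2z.png

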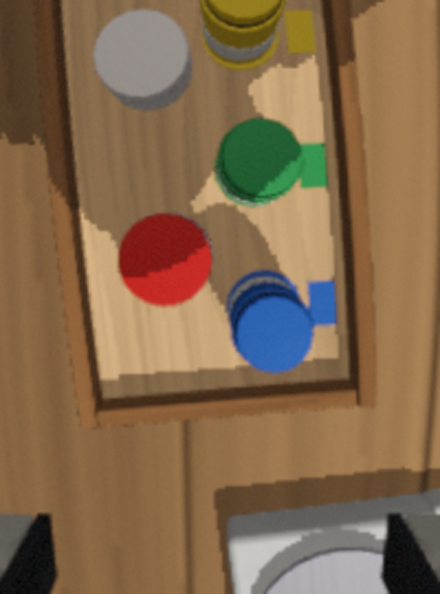

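```bash
python3 - <<'E'
from h import *
st1=dict(tcp_pos=[0.58118458,-0.00897793,0.26256805],eef_rot=[-179.9995,0.0206,179.709])
st2=get_state();w=viewer.capture("wrist")
W1=lambda p:((p[0]+.5)/3-.5+240,(p[1]+.5)/3-.5+90)
W2=lambda p:((p[0]+.5)/2.2-.5+220,(p[1]+.5)/2.2-.5+10)
P=dict(blue=((305,537),(274,332)),green=((290,332),(260,159)),red=((171,415),(165,259.5)),white=((135,149),(142,57)))
for k,(a,b) in P.items():
    z=.06 if k in('red','white') else .113
    x,e=tri([ray(w,W1(a),st1),ray(w,W2(b),st2)]);print(k,x.round(4),round(e,4),plane(w,W2(b),z,st2).round(4)[:2])
f1=cv2.imread("pics/w1.png")
for k in('blue','green'):
    m=[[b[1] for b in blobs(mask(f,k)) if 340<b[1][0]<372 and b[0][2]<16] for f in(f1,w["frame"])]
    print(k,m,[plane(w,x,.01,s).round(4)[:2] for q,s in zip(m,(st1,st2)) for x in q], tri([ray(w,m[0][0],st1),ray(w,m[1][0],st2)]) if m[0] and m[1] else '')
E
```

```text
blue [0.5527 0.1055 0.1105] 0.0002 [0.5531 0.1051]
green [0.56   0.0156 0.1031] 0.0 [0.5606 0.0164]
red [0.6129 0.071  0.055 ] 0.0002 [0.6127 0.0707]
white [ 0.6261 -0.053   0.0499] 0.0 [ 0.6249 -0.0505]
blue [[array([362.24817518, 235.41605839])], []] [array([0.5126, 0.1027])] 
green [[array([359.52662722, 178.95266272])], []] [array([0.5203, 0.0109])]
```

apply_moves(plan=[[50,[0,0,0],1],[50,[0,0,0],1],[50,[0,0,0],1],[50,[0,0,0],1],[50,[0,0,0],1],[50,[0,0,0],1],[50,[0,0,0],1],[50,[0,0,0],1],[50,[0,0,0],1],[50,[0,0,0],1],[50,[0,0,0],1],[50,[0,0,0],1]])

```text
time_s: 6.75
tcp_pos: [0.5824, 0.1305, 0.2624]
eef_rot: [180.0, 0.0, 107.5]
contact_force: [-0.1, -0.0, 0.1]
gripper_width: 0.0705
```

apply_moves(plan=[[50,[0,0,0],1],[50,[0,0,0],1],[50,[0,0,0],0.95],[50,[-0.5,0,0],0],[50,[-0.9,0,0],0],[50,[-0.9,0,0],0],[50,[-0.9,-0.26,0],0],[50,[-0.6,0,0],0],[50,[-0.35,0,0],0],[50,[0,0,0],0],[50,[0,0,0],0]])

```text
time_s: 8.12
tcp_pos: [0.5696, -0.0756, 0.2622]
eef_rot: [-180.0, -0.0, 90.0]
contact_force: [0.4, 0.1, 0.0]
gripper_width: 0.0707
```

```bash
python3 - <<'E'
from h import *
s=get_state();print(list(s["tcp_pos"]),list(s["eef_rot"]),s["joints"].round(1),s["gripper_width"])
c=viewer.capture("wrist");f=c["frame"];cv2.imwrite("pics/w3.png",f)
E
```

```text
[np.float64(0.569578828862355), np.float64(-0.075593587386123), np.float64(0.2621569410247638)] [np.float64(-179.99631895742027), np.float64(-0.009095646155938147), np.float64(90.02827165253858)] [  11.9    8.8   -5.4   -0.   -75.8 -101.9] 0.07072060452801965
```

View pics/w3.png

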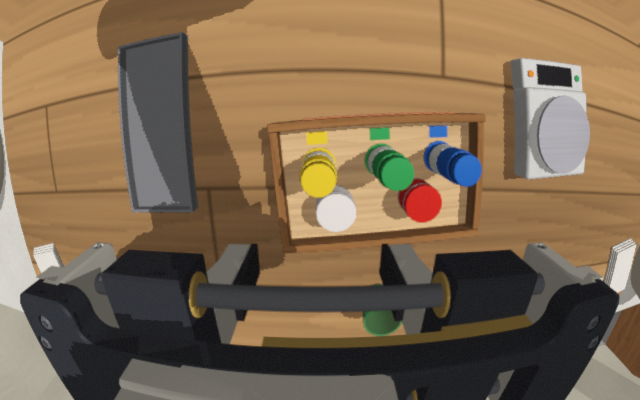

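Wrist view: the yellow jar (319,175) is centred between the fingers, which sit at columns about 250 and 388. Next I go down and grip it.

apply_moves(plan=[[50,[-0.02,0,0.4],0],[50,[0,0,0.7],0],[50,[0,0,0.8],0],[50,[0,0,0.8],0],[50,[0,0,0.5],0],[50,[0,0,0.4],0],[50,[0,0,0.3],0],[50,[0,0,0.1],0],[50,[0,0,0],0]])

```text
time_s: 9.3
tcp_pos: [0.5697, -0.0767, 0.0624]
eef_rot: [180.0, 0.0, 90.1]
contact_force: [-0.5, -0.5, 0.4]
gripper_width: 0.0702
```

apply_moves(plan=[[70,[0,0,0],0],[90,[0,0,0],0],[110,[0,0,0],0],[130,[0,0,0],0],[160,[0,0,0],0],[190,[0,0,0],0],[190,[0,0,0],0],[190,[0,0,0],0]], squeeze=18)

```text
time_s: 10.3
tcp_pos: [0.5695, -0.077, 0.0623]
eef_rot: [180.0, 0.0, 90.0]
contact_force: [-0.7, -0.5, 1.9]
gripper_width: 0.0401
```

```bash
python3 - <<'E'
from h import *
print(get_state()["gripper_width"])
f=viewer.capture("side")["frame"];g=viewer.capture("top")["frame"];w=viewer.capture("wrist")["frame"]
cv2.imwrite("pics/s4.png",cv2.resize(f[60:260,230:430],None,fx=3,fy=3));cv2.imwrite("pics/w4.png",w)
E
```

```text
0.04012396888646889
```

View pics/s4.png

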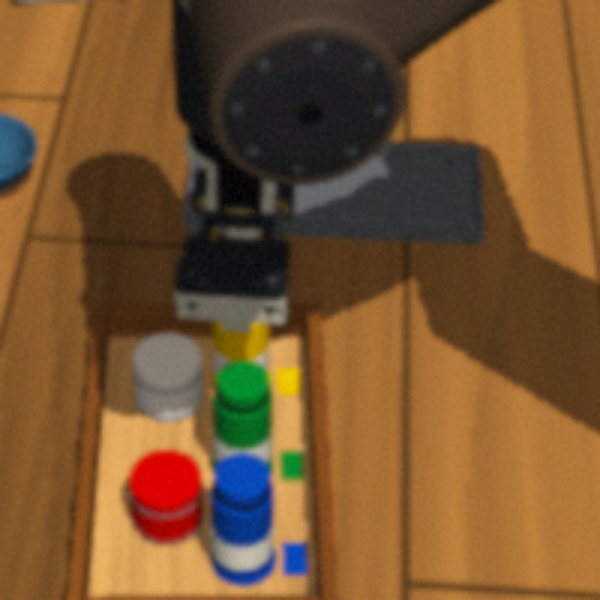

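View pics/w4.png

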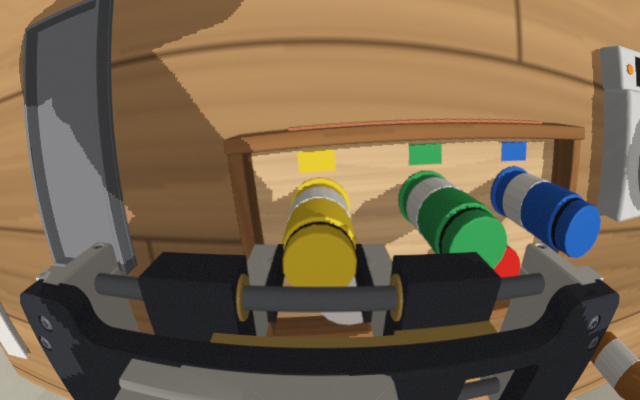

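```bash
python3 - <<'E'
from h import *
st=get_state();w=viewer.capture("wrist");f=w["frame"]
cv2.imwrite("pics/w4z.png",cv2.resize(f[160:330,220:420],None,fx=4,fy=4,interpolation=cv2.INTER_CUBIC)[:600])
for z in(.1,.105,.113): print(plane(w,(320,254),z,st), 2*np.linalg.norm(plane(w,(284,254),z,st)-plane(w,(355.5,254),z,st))/2)
E
```

```text
[ 0.56644899 -0.07766208  0.1       ] 0.041246842796216675
[ 0.56390914 -0.0776837   0.105     ] 0.03995141844573258
[ 0.55984537 -0.07771828  0.113     ] 0.037878739484958006
```

View pics/w4z.png

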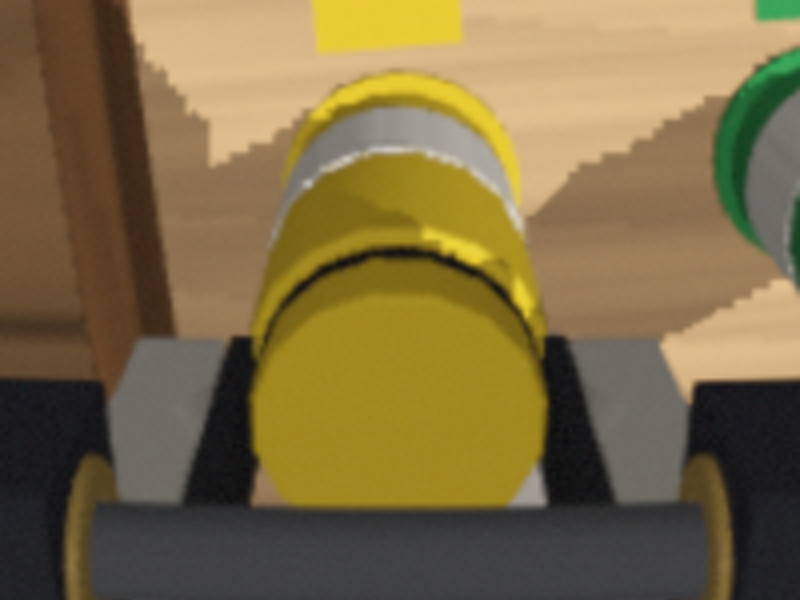

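The grip measures 40 mm, which is lid width rather than the 46 mm body, so I'll lift a little and check the hold.

apply_moves(plan=[[190,[0,0,-0.1],0],[190,[0,0,-0.2],0],[190,[0,0,-0.3],0],[190,[0,0,-0.4],0],[190,[0,0,-0.4],0],[190,[0,0,-0.4],0],[190,[0,0,0],0],[190,[0,0,0],0]])

```text
time_s: 11.5
tcp_pos: [0.5691, -0.0768, 0.1521]
eef_rot: [-180.0, -0.0, 90.0]
contact_force: [0.1, 0.3, -1.7]
gripper_width: 0.0405
```

```bash
python3 - <<'E'
from h import *
print(get_state()["gripper_width"],get_state()["contact_force"])
f=viewer.capture("side")["frame"];g=viewer.capture("top")["frame"];w=viewer.capture("wrist")["frame"]
a=cv2.resize(f[60:260,230:430],None,fx=3,fy=3);cv2.imwrite("pics/s5.png",a);cv2.imwrite("pics/w5.png",w)
cv2.imwrite("pics/t5.png",g[100:330,230:540])
E
```

```text
0.04051274904288875 [ 0.09044769  0.32810589 -1.68616787]
```

View pics/s5.png

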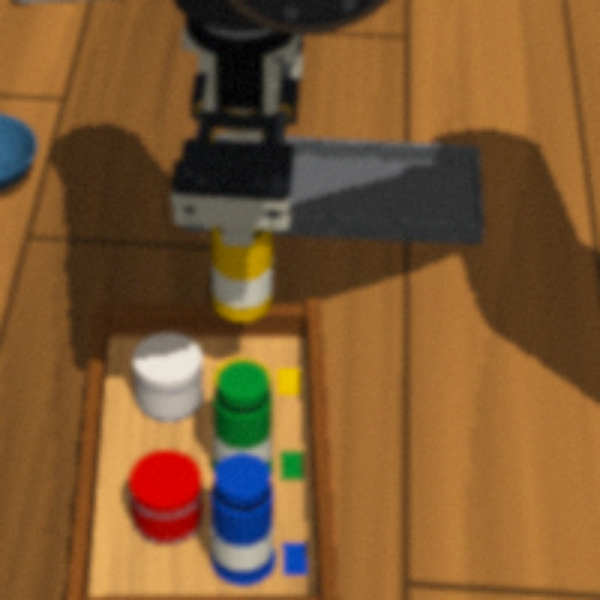

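View pics/w5.png

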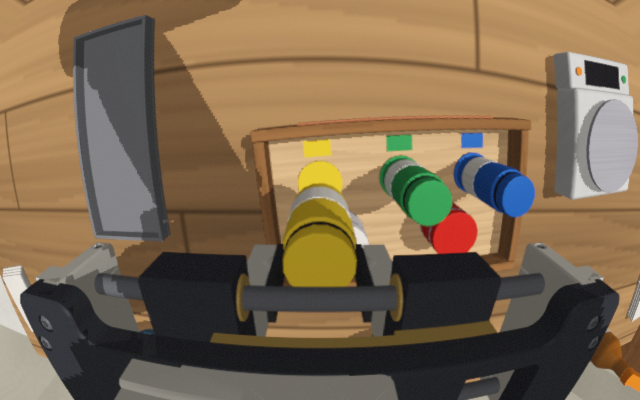

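The yellow jar is held upright and clear of the lip, with its own pad showing below it at (318,180) in the wrist view. Next stop is the tray.

apply_moves(plan=[[190,[-0.3,-0.15,0],0],[190,[-0.6,-0.3,0],0],[190,[-0.7,-0.4,0],0],[190,[-0.8,-0.5,0],0],[190,[-0.8,-0.5,0],0],[190,[-0.8,-0.5,0],0],[190,[-0.6,-0.4,0],0],[190,[-0.4,-0.25,0],0],[190,[-0.14,-0.12,0],0],[190,[0,0,0],0],[190,[0,0,0],0]])

```text
time_s: 13.02
tcp_pos: [0.4139, -0.3336, 0.1522]
eef_rot: [180.0, -0.0, 90.1]
contact_force: [-0.7, -0.6, -1.7]
gripper_width: 0.0404
```

```bash
python3 - <<'E'
from h import *
print(get_state()["gripper_width"],get_state()["contact_force"])
f=viewer.capture("side")["frame"];g=viewer.capture("top")["frame"];w=viewer.capture("wrist")["frame"]
cv2.imwrite("pics/w6.png",w);cv2.imwrite("pics/t6.png",np.vstack([g[150:350,400:580],f[50:250,250:430]]))
E
```

```text
0.040389702078594034 [-0.66831386 -0.60897598 -1.71092349]
```

View pics/w6.png

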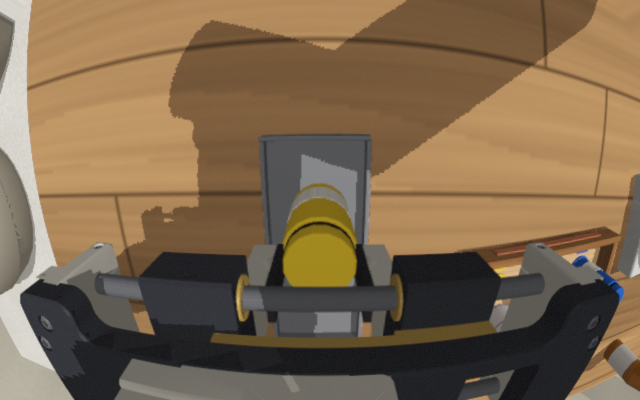

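View pics/t6.png

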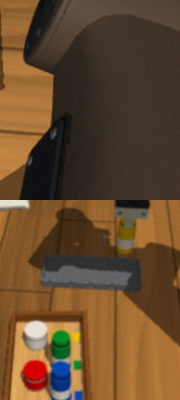

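```bash
python3 - <<'E'
from h import *
st=get_state();w=viewer.capture("wrist")
for p in((261,136),(371,136),(262,200),(371,200)): print(plane(w,p,.024,st).round(4))
E
```

```text
[ 0.3584 -0.3961  0.024 ]
[ 0.3584 -0.2799  0.024 ]
[ 0.4292 -0.3979  0.024 ]
[ 0.429 -0.277  0.024]
```

apply_moves(plan=[[190,[0,0,0.3],0],[190,[0,0,0.5],0],[190,[0,0,0.5],0],[190,[0,0,0.3],0],[190,[0,0,0.15],0],[190,[0,0,0.1],0],[190,[0,0,0.05],0],[190,[0,0,0.02],0],[190,[0,0,0],0],[190,[0,0,0],0]])

```text
time_s: 14.48
tcp_pos: [0.4138, -0.3341, 0.0566]
eef_rot: [180.0, 0.0, 90.0]
contact_force: [0.3, 0.1, -1.0]
gripper_width: 0.0405
```

apply_moves(plan=[[190,[0,0,0.04],0],[190,[0,0,0.02],0],[190,[0,0,0],0]])

```text
time_s: 14.85
tcp_pos: [0.4142, -0.3343, 0.0543]
eef_rot: [179.9, 0.0, 90.1]
contact_force: [-1.9, 1.9, 8.1]
gripper_width: 0.0403
```

apply_moves(plan=[[120,[0,0,-0.01],0],[100,[0,0,0],0],[80,[0,0,0],0],[50,[0,0,0],0],[50,[0,0,0],0],[50,[0,0,-0.3],0],[50,[0,0,-0.6],0],[50,[0,0,-0.7],0],[50,[0,0,-0.6],0],[50,[0,0,-0.3],0],[50,[0,0,0],0]])

```text
time_s: 16.23
tcp_pos: [0.4142, -0.3342, 0.1798]
eef_rot: [179.9, 0.0, 90.0]
contact_force: [-0.2, -0.2, -0.6]
gripper_width: 0.0705
```

```bash
python3 - <<'E'
from h import *
st=get_state();print(st["tcp_pos"])
f=viewer.capture("side")["frame"];w=viewer.capture("wrist")["frame"]
cv2.imwrite("pics/t7.png",np.vstack([w,cv2.resize(f[90:190,230:430],None,fx=2,fy=2)[:,:] if 0 else cv2.resize(f[80:200,200:520],(640,240))])[:600])
E
```

```text
[ 0.41415839 -0.33415929  0.17982808]
```

View pics/t7.png

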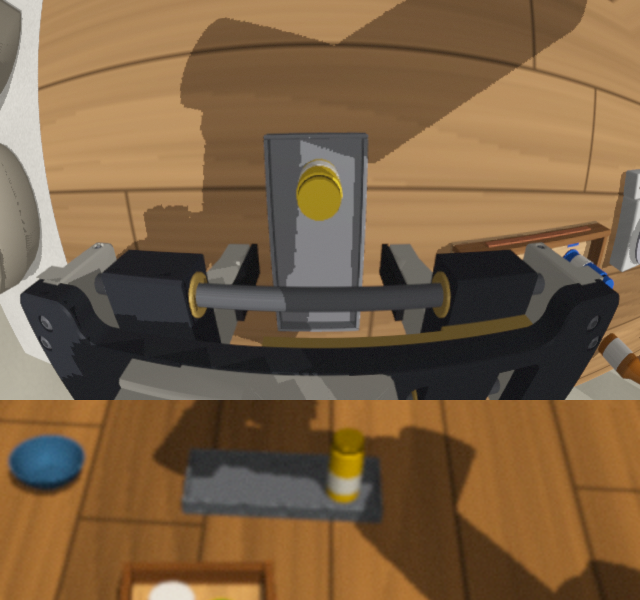

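Yellow stands upright in the tray, with its lid at (320,197). Next is green.

apply_moves(plan=[[50,[0.4,0.15,0],0],[50,[0.8,0.3,0],0],[50,[0.9,0.4,0],0],[50,[0.9,0.4,0],0],[50,[0.9,0.4,0],0],[50,[0.9,0.4,0],0],[50,[0.9,0.4,0],0],[50,[0.7,0.3,0],0],[50,[0.4,0.12,0],0],[50,[0.18,0.05,0],0],[50,[0,0,0],0],[50,[0,0,0],0]])

```text
time_s: 17.82
tcp_pos: [0.559, 0.0142, 0.1788]
eef_rot: [-180.0, 0.0, 90.0]
contact_force: [0.2, 0.1, -0.2]
gripper_width: 0.0706
```

```bash
python3 - <<'E'
from h import *
st=get_state();print(st["tcp_pos"])
w=viewer.capture("wrist");cv2.imwrite("pics/w8.png",w["frame"])
for s,ce in blobs(mask(w["frame"],'green'),40): print(s,ce)
E
```

```text
[0.55899148 0.01416184 0.17878262]
[306 140  24  14 296] [317.45945946 146.52364865]
[302 160  32  13  67] [316.47761194 163.14925373]
[ 299  169   46   55 1970] [321.41675127 196.69543147]
[313 323  26  14 205] [325.70243902 330.4       ]
```

View pics/w8.png

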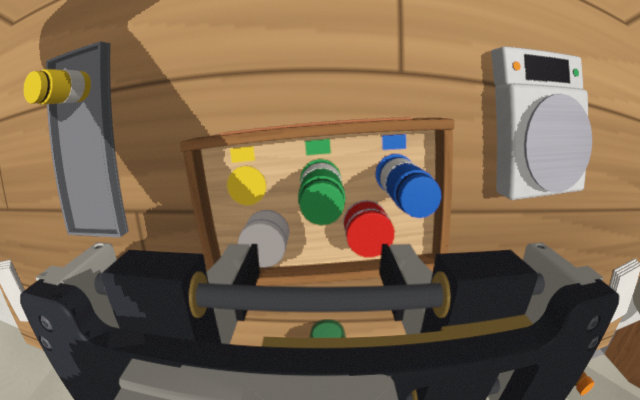

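apply_moves(plan=[[50,[0.01,0.03,0.4],0],[50,[0,0,0.6],0],[50,[0,0,0.6],0],[50,[0,0,0.4],0],[50,[0,0,0.2],0],[50,[0,0,0.13],0],[70,[0,0,0],0],[90,[0,0,0],0],[110,[0,0,0],0],[140,[0,0,0],0],[190,[0,0,0],0],[190,[0,0,0],0]])

```text
time_s: 19.38
tcp_pos: [0.5611, 0.0157, 0.0625]
eef_rot: [180.0, -0.0, 90.1]
contact_force: [-0.0, 0.6, 0.8]
gripper_width: 0.0408
```

apply_moves(plan=[[190,[0,0,0],0],[190,[0,0,0],0]])

```text
time_s: 19.62
tcp_pos: [0.5611, 0.0157, 0.0625]
eef_rot: [180.0, -0.0, 90.0]
contact_force: [1.1, 1.2, 3.4]
gripper_width: 0.0403
```

apply_moves(plan=[[190,[0,0,-0.1],0],[190,[0,0,-0.2],0],[190,[0,0,-0.3],0],[190,[0,0,-0.4],0],[190,[0,0,-0.4],0],[190,[0,0,-0.4],0],[190,[-0.3,0,0],0],[190,[-0.6,-0.1,0],0],[190,[-0.8,-0.2,0],0],[190,[-0.9,-0.2,0],0],[190,[-0.9,-0.2,0],0],[190,[-0.9,-0.2,0],0]])

```text
time_s: 21.12
tcp_pos: [0.5148, -0.2063, 0.1519]
eef_rot: [-180.0, -0.0, 90.0]
contact_force: [1.0, 0.3, -1.6]
gripper_width: 0.0402
```

apply_moves(plan=[[190,[-0.9,-0.2,0],0],[190,[-0.8,-0.1,0],0],[190,[-0.6,-0.06,0],0],[190,[-0.33,0,0],0],[190,[0,0,0],0],[190,[0,0,0],0]])

```text
time_s: 21.88
tcp_pos: [0.498, -0.3355, 0.152]
eef_rot: [-180.0, -0.0, 90.0]
contact_force: [0.1, 0.0, -1.2]
gripper_width: 0.0406
```

```bash
python3 - <<'E'
from h import *
st=get_state();print(st["tcp_pos"])
w=viewer.capture("wrist");cv2.imwrite("pics/w9.png",w["frame"])
E
```

```text
[ 0.49795175 -0.33547086  0.15198027]
```

View pics/w9.png

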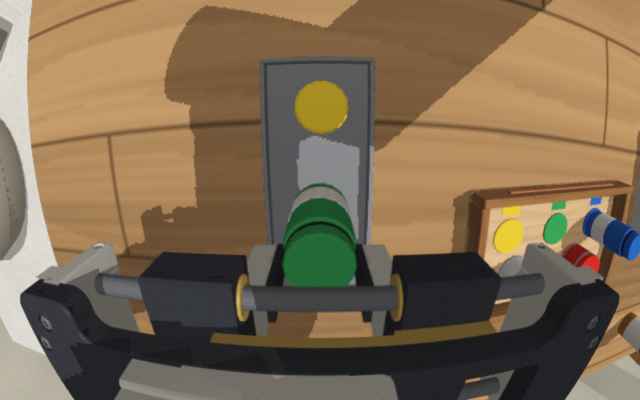

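Green is held upright over the tray's middle, in line with the yellow lid at (321,106). I'll lower it and let go.

apply_moves(plan=[[190,[0,0,0.3],0],[190,[0,0,0.5],0],[190,[0,0,0.5],0],[190,[0,0,0.3],0],[190,[0,0,0.15],0],[190,[0,0,0.1],0],[190,[0,0,0.05],0],[190,[0,0,0.03],0],[190,[0,0,0.02],0],[190,[0,0,0],0],[190,[0,0,0],0]])

```text
time_s: 23.3
tcp_pos: [0.4982, -0.336, 0.0549]
eef_rot: [180.0, 0.0, 90.0]
contact_force: [-0.1, -0.1, -1.5]
gripper_width: 0.0403
```

apply_moves(plan=[[120,[0,0,0],0],[100,[0,0,0],0],[80,[0,0,0],0],[50,[0,0,0],0],[50,[0,0,0],0],[50,[0,0,-0.3],0],[50,[0,0,-0.6],0],[50,[0,0,-0.7],0],[50,[0,0,-0.6],0],[50,[0,0,-0.3],0],[50,[0,0,0],0]])

```text
time_s: 24.68
tcp_pos: [0.4987, -0.3361, 0.1809]
eef_rot: [179.9, 0.0, 90.0]
contact_force: [0.8, 0.1, -1.2]
gripper_width: 0.0702
```

apply_moves(plan=[[50,[0.4,0,0],0],[50,[0.8,0.1,0],0],[50,[0.9,0.1,0],0],[50,[0.9,0.1,0],0],[50,[0.9,0.1,0],0],[50,[0.9,0.1,0],0],[50,[0.9,0.1,0],0],[50,[0.9,0.2,0],0],[50,[0.9,0.2,0],0],[50,[0.8,0.2,0],0],[50,[0.4,0,0],0],[50,[0.15,0,0],0]])

```text
time_s: 26.18
tcp_pos: [0.5568, 0.1075, 0.1787]
eef_rot: [-179.9, 0.0, 90.1]
contact_force: [-1.0, 0.8, 0.3]
gripper_width: 0.0706
```

apply_moves(plan=[[50,[0,0,0],0],[50,[0,0,0],0]])

```text
time_s: 26.42
tcp_pos: [0.5576, 0.1057, 0.1798]
eef_rot: [-180.0, 0.0, 90.0]
contact_force: [0.6, -0.2, 0.3]
gripper_width: 0.0705
```

```bash
python3 - <<'E'
from h import *
st=get_state();print(st["tcp_pos"])
w=viewer.capture("wrist");cv2.imwrite("pics/w10.png",w["frame"])
E
```

```text
[0.55755756 0.10566996 0.17979477]
```

View pics/w10.png

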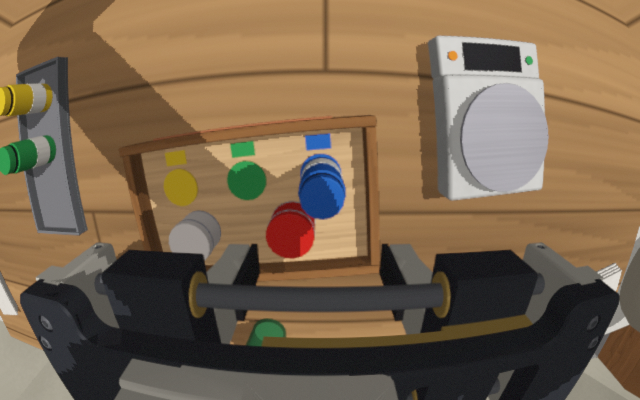

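apply_moves(plan=[[50,[0.01,-0.1,0.4],0],[50,[0,0,0.6],0],[50,[0,0,0.6],0],[50,[0,0,0.4],0],[50,[0,0,0.2],0],[50,[0,0,0.14],0],[70,[0,0,0],0],[90,[0,0,0],0],[110,[0,0,0],0],[140,[0,0,0],0],[190,[0,0,0],0],[190,[0,0,0],0]])

```text
time_s: 27.98
tcp_pos: [0.5531, 0.1073, 0.063]
eef_rot: [180.0, -0.0, 90.1]
contact_force: [-0.8, 0.3, 1.8]
gripper_width: 0.0404
```

apply_moves(plan=[[190,[0,0,0],0],[190,[0,0,0],0],[190,[0,0,0],0]])

```text
time_s: 28.35
tcp_pos: [0.5531, 0.1072, 0.063]
eef_rot: [180.0, -0.0, 90.0]
contact_force: [-0.3, 0.9, 3.2]
gripper_width: 0.04
```

apply_moves(plan=[[190,[0,0,-0.1],0],[190,[0,0,-0.2],0],[190,[0,0,-0.3],0],[190,[0,0,-0.4],0],[190,[0,0,-0.4],0],[190,[0,0,-0.4],0],[190,[-0.3,0,0],0],[190,[-0.6,0,0],0],[190,[-0.8,0.1,0],0],[190,[-0.9,0.1,0],0],[190,[-0.9,0.1,0],0],[190,[-0.9,0.1,0],0]])

```text
time_s: 29.85
tcp_pos: [0.5722, -0.115, 0.1524]
eef_rot: [-180.0, -0.0, 90.0]
contact_force: [0.3, -0.4, -1.2]
gripper_width: 0.0401
```

apply_moves(plan=[[190,[-0.9,0.1,0],0],[190,[-0.9,0.1,0],0],[190,[-0.9,0,0],0],[190,[-0.8,0,0],0],[190,[-0.6,0,0],0],[190,[-0.36,0,0],0],[190,[0,0,0],0],[190,[0,0,0],0]])

```text
time_s: 30.85
tcp_pos: [0.5829, -0.3353, 0.1526]
eef_rot: [-180.0, -0.0, 90.0]
contact_force: [-0.9, -0.1, -1.1]
gripper_width: 0.0402
```

```bash
python3 - <<'E'
from h import *
st=get_state();print(st["tcp_pos"])
w=viewer.capture("wrist");cv2.imwrite("pics/w11.png",w["frame"])
E
```

```text
[ 0.58290222 -0.33533801  0.1525674 ]
```

View pics/w11.png

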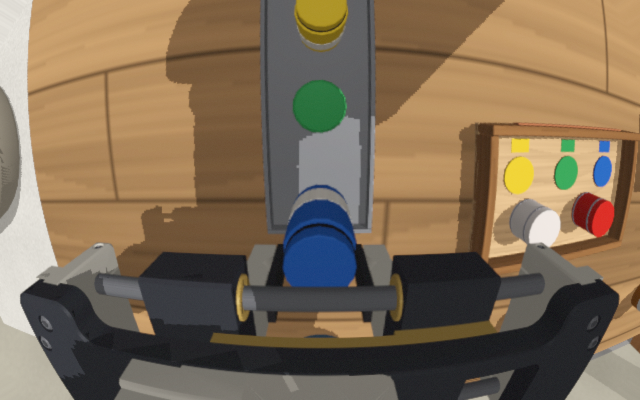

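```bash
python3 - <<'E'
from h import *
st=get_state();w=viewer.capture("wrist")
for p in((268,231),(370,231)): print(plane(w,p,.024,st).round(4))
E
```

```text
[ 0.6356 -0.3948  0.024 ]
[ 0.6354 -0.2776  0.024 ]
```

apply_moves(plan=[[190,[0,0,0.3],0],[190,[0,0,0.5],0],[190,[0,0,0.5],0],[190,[0,0,0.3],0],[190,[0,0,0.15],0],[190,[0,0,0.1],0],[190,[0,0,0.05],0],[190,[0,0,0.03],0],[190,[0,0,0.02],0],[190,[0,0,0],0],[190,[0,0,0],0]])

```text
time_s: 32.33
tcp_pos: [0.5832, -0.336, 0.0554]
eef_rot: [180.0, 0.0, 90.0]
contact_force: [-0.1, 0.9, -1.0]
gripper_width: 0.0407
```

apply_moves(plan=[[120,[0,0,0],0],[100,[0,0,0],0],[80,[0,0,0],0],[50,[0,0,0],0],[50,[0,0,0],0],[50,[0,0,-0.3],0],[50,[0,0,-0.6],0],[50,[0,0,-0.7],0],[50,[0,0,-0.6],0],[50,[0,0,-0.3],0],[50,[0,0,0],0]])

```text
time_s: 33.7
tcp_pos: [0.5837, -0.336, 0.1816]
eef_rot: [179.9, 0.0, 90.0]
contact_force: [-0.2, -0.2, -0.1]
gripper_width: 0.0705
```

```bash
python3 - <<'E'
from h import *
st=get_state();print(st["tcp_pos"])
f=viewer.capture("side")["frame"];w=viewer.capture("wrist")
f1=w["frame"]
cv2.imwrite("pics/t12.png",np.vstack([f1[:350],cv2.resize(f[80:200,200:520],(640,240))]))
E
```

```text
[ 0.58370749 -0.33602474  0.18163068]
```

View pics/t12.png

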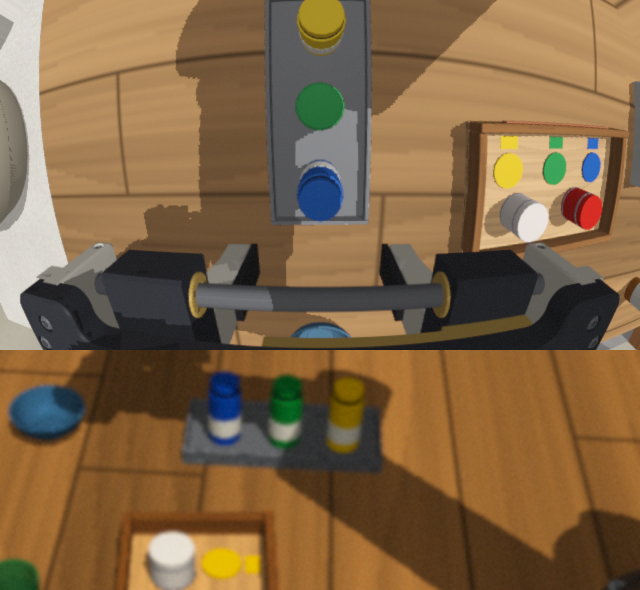

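All three jars stand upright in the tray: lids at (321,20), (320,106) and (320,193) in the wrist view. The pads are uncovered. Now the red tin.

apply_moves(plan=[[25,[0.4,0,0],0],[25,[0.8,0,0],0],[25,[0.9,0.1,0],0],[25,[0.9,0.1,0],0],[25,[0.9,0.1,0],0],[25,[0.9,0.1,0],0],[25,[0.9,0.1,0],0],[25,[0.9,0.1,0],0],[25,[0.8,0,0],0],[25,[0.5,0,0],0],[25,[0.24,0,0],0],[25,[0,0,0],0]])

```text
time_s: 35.3
tcp_pos: [0.6123, 0.0718, 0.1796]
eef_rot: [-179.9, 0.0, 90.1]
contact_force: [-0.5, 0.0, -0.9]
gripper_width: 0.0794
```

apply_moves(plan=[[25,[0,0,0],0],[25,[0,0,0],0]])

```text
time_s: 35.55
tcp_pos: [0.6128, 0.0702, 0.1803]
eef_rot: [-180.0, 0.0, 90.0]
contact_force: [-0.3, 0.5, -0.3]
gripper_width: 0.0793
```

```bash
python3 - <<'E'
from h import *
st=get_state();print(st["tcp_pos"])
w=viewer.capture("wrist");f=w["frame"];cv2.imwrite("pics/w13.png",f)
for k in('red','yellow','green','blue'):
    for s,ce in blobs(mask(f,k),60):
        if ce[1]<260: print(k,s,ce.round(1),plane(w,ce,.06 if k=='red' else .013,st).round(4))
E
```

```text
[0.61283507 0.07023978 0.18026673]
red [ 296  158   51   55 2117] [320.9 186.6] [0.6107 0.071  0.06  ]
yellow [  4  43  20  28 435] [13.1 56.3] [ 0.3768 -0.4586  0.013 ]
yellow [ 19  42  27  31 418] [33.7 56.8] [ 0.3953 -0.391   0.013 ]
yellow [187 105  22  16 281] [197.9 112.7] [ 0.5281 -0.0785  0.013 ]
yellow [ 184  125   36   38 1080] [201.5 143.5] [ 0.5665 -0.0759  0.013 ]
green [258  95  24  15 300] [269.8 102.2] [0.5205 0.0117 0.013 ]
green [   5   99   42   34 1093] [ 25.5 115.8] [ 0.4904 -0.4195  0.013 ]
green [ 57  98   9  28 110] [ 62.1 111.2] [ 0.4984 -0.3166  0.013 ]
green [ 254  115   39   40 1231] [272.9 134.7] [0.5592 0.0147 0.013 ]
blue [336  88  25  15 313] [347.9  95.1] [0.5129 0.1024 0.013 ]
blue [ 331  109   40   39 1269] [350.3 128.1] [0.5517 0.1056 0.013 ]
blue [ 60 153  12  26 113] [ 67.5 163.9] [ 0.5801 -0.3163  0.013 ]
blue [  12  158   42   37 1085] [ 32.6 176. ] [ 0.5942 -0.4195  0.013 ]
```

View pics/w13.png

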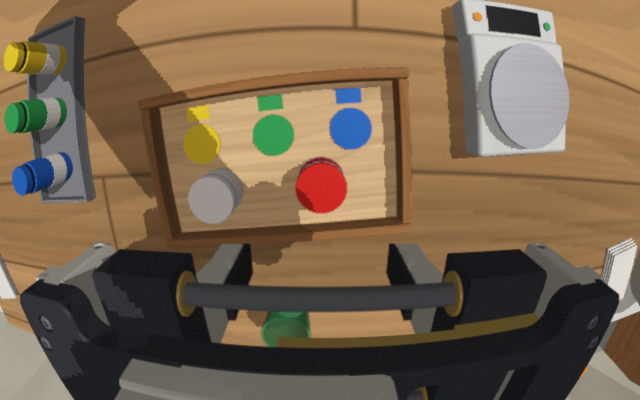

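apply_moves(plan=[[25,[0.02,0.01,0.4],0],[25,[0,0,0.6],0],[25,[0,0,0.7],0],[25,[0,0,0.6],0],[25,[0,0,0.4],0],[25,[0,0,0.3],0],[25,[0,0,0.2],0],[25,[0,0,0.08],0],[25,[0,0,0],0]])

```text
time_s: 36.72
tcp_pos: [0.6136, 0.0721, 0.0165]
eef_rot: [180.0, -0.0, 90.0]
contact_force: [-0.2, -0.1, 0.2]
gripper_width: 0.0794
```

apply_moves(plan=[[40,[0,0,0],0],[60,[0,0,0],0],[80,[0,0,0],0],[110,[0,0,0],0],[150,[0,0,0],0],[150,[0,0,0],0],[150,[0,0,0],0],[150,[0,0,0],0]])

```text
time_s: 37.72
tcp_pos: [0.6134, 0.0721, 0.0164]
eef_rot: [180.0, -0.0, 90.0]
contact_force: [-1.3, -0.1, 3.3]
gripper_width: 0.0549
```

```bash
python3 - <<'E'
from h import *
w=viewer.capture("wrist");cv2.imwrite("pics/w14.png",w["frame"])
E
```

```text
(no output)
```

View pics/w14.png

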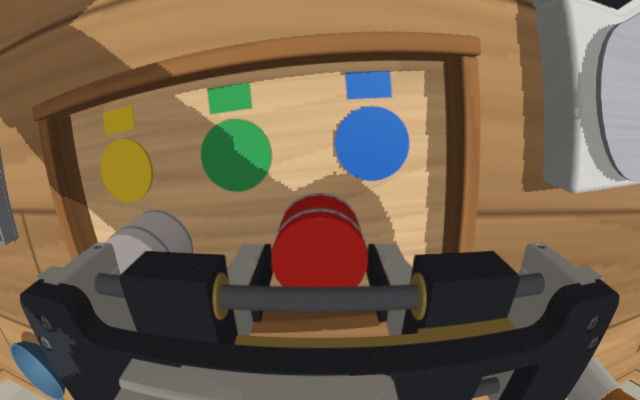

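apply_moves(plan=[[150,[0,0,-0.1],0],[150,[0,0,-0.2],0],[150,[0,0,-0.4],0],[150,[0,0,-0.5],0],[150,[0,0,-0.5],0],[150,[0,0,-0.5],0],[150,[0,0,-0.3],0],[150,[0.3,-0.1,0],0],[150,[0.6,-0.3,0],0],[150,[0.7,-0.3,0],0],[150,[0.7,-0.3,0],0],[150,[0.7,-0.3,0],0]])

```text
time_s: 39.28
tcp_pos: [0.5467, 0.2234, 0.1402]
eef_rot: [-179.9, 0.0, 90.0]
contact_force: [0.2, 1.2, -2.5]
gripper_width: 0.0548
```

apply_moves(plan=[[150,[0.4,-0.2,0],0],[150,[0.2,0,0],0],[150,[0,0,0],0],[150,[0,0,0],0]])

```text
time_s: 39.78
tcp_pos: [0.5382, 0.2515, 0.1409]
eef_rot: [-180.0, 0.0, 90.0]
contact_force: [0.3, -0.6, -1.7]
gripper_width: 0.0548
```

```bash
python3 - <<'E'
from h import *
st=get_state();print(st["tcp_pos"],st["gripper_width"])
w=viewer.capture("wrist");cv2.imwrite("pics/w15.png",w["frame"])
f=viewer.capture("side")["frame"];cv2.imwrite("pics/s15.png",cv2.resize(f[120:390,230:430],None,fx=2.2,fy=2.2))
E
```

```text
[0.53823639 0.25147911 0.14086971] 0.05478228352016565
```

View pics/w15.png

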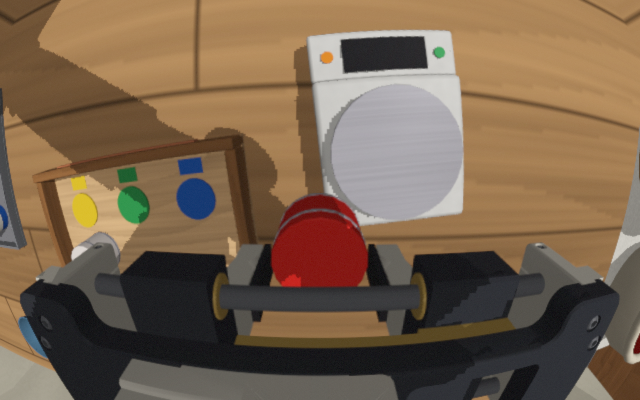

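View pics/s15.png

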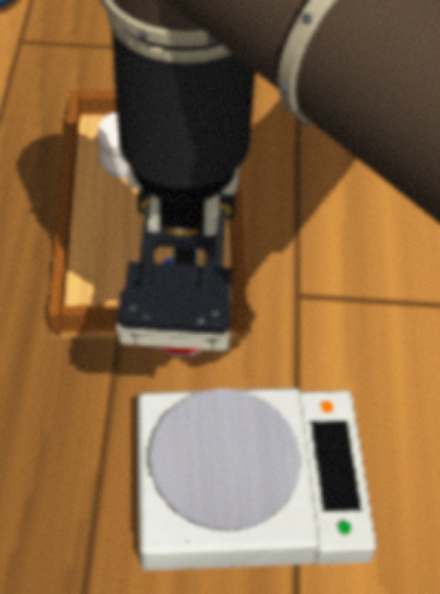

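```bash
python3 - <<'E'
from h import *
from scipy.optimize import least_squares
st=get_state();w=viewer.capture("wrist");s=viewer.capture("side");t=viewer.capture("top")
def fit(c,P,z,st=None):
    X=np.array([plane(c,p,z,st)[:2] for p in P]); q=least_squares(lambda q:np.hypot(*(X-q[:2]).T)-q[2],[*X.mean(0),.065]).x
    return q.round(4)
f=w["frame"];h=cv2.cvtColor(f,cv2.COLOR_BGR2HSV)
m=cv2.inRange(h,(110,12,100),(150,60,215)); m[:60]=0;m[235:]=0;m[:,:300]=0;m[:,500:]=0
m=cv2.morphologyEx(m,cv2.MORPH_OPEN,np.ones((5,5)));cn=max(cv2.findContours(m,0,cv2.CHAIN_APPROX_NONE)[0],key=cv2.contourArea)
print(cv2.boundingRect(cn))
P=cv2.convexHull(cn)[:,0].astype(float)
for z in(.055,.06): print('w',z,fit(w,P,z,st),fit(w,[(330.5,150),(463,152),(398,83.5),(399,220.5)],z,st))
S=lambda a,b:((a+.5)/2.2-.5+230,(b+.5)/2.2-.5+120)
for z in(.055,.06): print('s',z,fit(s,[S(147,460),S(301,460),S(224,389),S(224,530)],z))
E
```

```text
Traceback (most recent call last):
ValueError: max() iterable argument is empty
```

```bash
python3 - <<'E'
from h import *
from scipy.optimize import least_squares
st=get_state();w=viewer.capture("wrist");s=viewer.capture("side")
def fit(c,P,z,st=None):
    X=np.array([plane(c,p,z,st)[:2] for p in P]); q=least_squares(lambda q:np.hypot(*(X-q[:2]).T)-q[2],[*X.mean(0),.065]).x
    return q.round(4)
for z in(.05,.055,.06): print('w',z,fit(w,[(330.5,150),(463,152),(398,83.5),(399,220.5)],z,st))
S=lambda a,b:((a+.5)/2.2-.5+230,(b+.5)/2.2-.5+120)
for z in(.055,.06): print('s',z,fit(s,[S(147,460),S(301,460),S(224,389),S(224,530)],z))
E
```

```text
w 0.05 [0.4963 0.3281 0.0674]
w 0.055 [0.4956 0.3267 0.0663]
w 0.06 [0.4949 0.3254 0.0651]
s 0.055 [0.4973 0.3259 0.0658]
s 0.06 [0.4974 0.3285 0.0654]
```

apply_moves(plan=[[150,[0.3,-0.2,0],0],[150,[0.5,-0.3,0],0],[150,[0.4,-0.2,0],0],[150,[0.3,-0.16,0],0],[150,[0,0,0.3],0],[150,[0,0,0.5],0],[150,[0,0,0.4],0],[150,[0,0,0.15],0],[150,[0,0,0.07],0],[150,[0,0,0],0],[150,[0,0,0],0]])

```text
time_s: 41.5
tcp_pos: [0.4956, 0.3274, 0.071]
eef_rot: [180.0, -0.1, 90.0]
contact_force: [0.6, 0.8, -1.6]
gripper_width: 0.0548
```

```bash
python3 - <<'E'
from h import *
st=get_state();print(st["tcp_pos"],st["gripper_width"],st["contact_force"])
w=viewer.capture("wrist");cv2.imwrite("pics/w16.png",w["frame"])
f=viewer.capture("side")["frame"];cv2.imwrite("pics/s16.png",cv2.resize(f[180:390,230:430],None,fx=2.8,fy=2.8))
E
```

```text
[0.49556131 0.3273784  0.07098236] 0.05483202983123646 [ 0.64925761  0.8201968  -1.57030349]
```

View pics/w16.png

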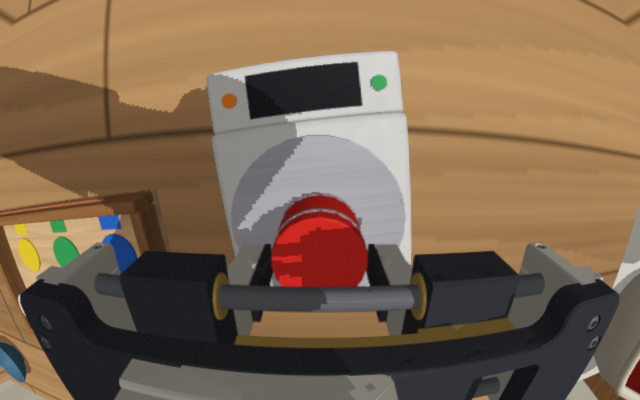

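View pics/s16.png

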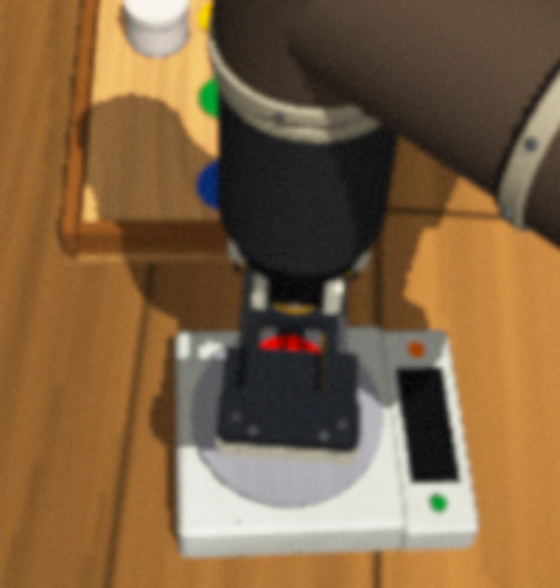

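Lined up over the pan, with the tin centred side to side at column 320. I'll lower the last few millimetres and release.

apply_moves(plan=[[150,[0,0,0.04],0],[150,[0,0,0.03],0],[150,[0,0,0.02],0],[150,[0,0,0],0],[150,[0,0,0],0]])

```text
time_s: 42.22
tcp_pos: [0.4952, 0.327, 0.0664]
eef_rot: [180.0, -0.0, 90.1]
contact_force: [-2.1, -1.0, 5.8]
gripper_width: 0.0554
```

apply_moves(plan=[[85,[0,0,0],0],[70,[0,0,0],0],[50,[0,0,0],0],[25,[0,0,0],0],[25,[0,0,0],0],[25,[0,0,-0.3],0],[25,[0,0,-0.6],0],[25,[0,0,-0.7],0],[25,[0,0,-0.6],0],[25,[0,0,-0.2],0],[25,[0,0,0],0],[25,[0,0,0],0]])

```text
time_s: 43.72
tcp_pos: [0.4946, 0.3266, 0.1847]
eef_rot: [-179.9, 0.1, 90.0]
contact_force: [1.1, -0.2, 0.2]
gripper_width: 0.079
```

```bash
python3 - <<'E'
from h import *
st=get_state();print(st["tcp_pos"],st["gripper_width"],st["contact_force"])
w=viewer.capture("wrist");cv2.imwrite("pics/w17.png",w["frame"])
E
```

```text
[0.49462817 0.32658563 0.18469841] 0.07895718497125344 [ 1.07507898 -0.24867775  0.20253648]
```

View pics/w17.png

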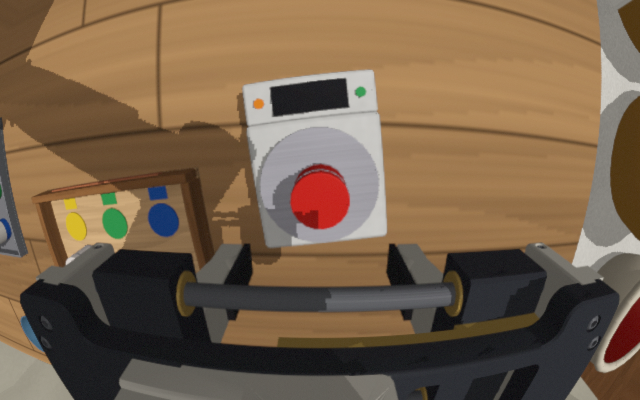

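```bash
python3 - <<'E'
from h import *
from scipy.optimize import least_squares
st=get_state();w=viewer.capture("wrist");s=viewer.capture("side");f=w["frame"]
def fit(c,P,z,st=None):
    X=np.array([plane(c,p,z,st)[:2] for p in P]); q=least_squares(lambda q:np.hypot(*(X-q[:2]).T)-q[2],[*X.mean(0),.065]).x
    return q.round(4)
print('pan',fit(w,[(259,186),(379,183),(319,127),(320,243)],.06,st))
print('tin',fit(w,[(290.5,200),(350,200),(320,229.5),(320,172.5)],.11,st))
f=s["frame"];cv2.imwrite("pics/s17.png",cv2.resize(f[280:390,280:410],None,fx=5,fy=5))
E
```

```text
pan [0.4947 0.3251 0.065 ]
tin [0.495  0.3264 0.0274]
```

View pics/s17.png

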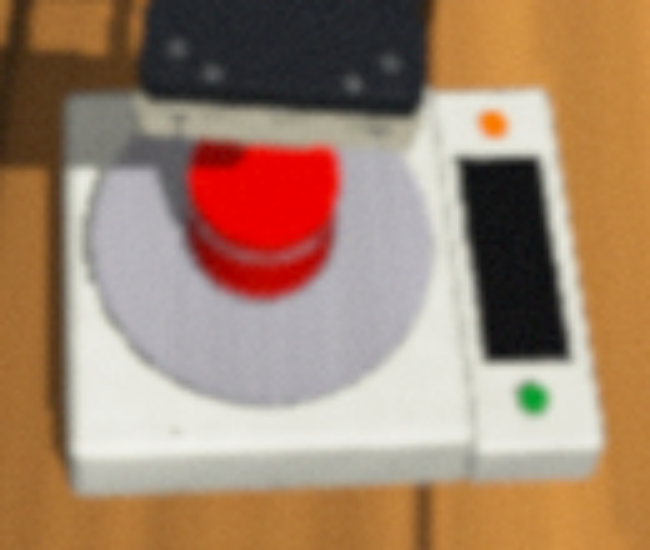

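The tin stands within about 2 mm of the pan's middle. Now I'll take the jars back, starting with blue.

apply_moves(plan=[[50,[-0.4,0,0],0],[50,[-0.7,0.1,0],0],[50,[-0.9,0.1,0],0],[50,[-0.9,0.1,0],0],[50,[-0.9,0.1,0],0],[50,[-0.9,0.1,0],0],[50,[-0.9,0.1,0],0],[50,[-0.9,0.1,0],0],[50,[-0.9,0.1,0],0],[50,[-0.9,0.1,0],0],[50,[-0.9,0.1,0],0],[50,[-0.9,0.2,0],0]])

```text
time_s: 45.38
tcp_pos: [0.5546, -0.18, 0.1857]
eef_rot: [-180.0, -0.0, 90.0]
contact_force: [0.6, -0.1, 0.1]
gripper_width: 0.0707
```

apply_moves(plan=[[50,[-0.9,0.2,0],0],[50,[-0.9,0.2,0],0],[50,[-0.7,0.1,0],0],[50,[-0.45,0.1,0],0],[50,[-0.2,0.07,0],0],[50,[0,0,0],0],[50,[0,0,0],0]])

```text
time_s: 46.25
tcp_pos: [0.5892, -0.3344, 0.1859]
eef_rot: [180.0, -0.0, 90.1]
contact_force: [-0.8, 0.5, -0.0]
gripper_width: 0.0705
```

```bash
python3 - <<'E'
from h import *
st=get_state();print(st["tcp_pos"],st["gripper_width"])
w=viewer.capture("wrist");cv2.imwrite("pics/w18.png",w["frame"])
E
```

```text
[ 0.58921655 -0.33435656  0.18594639] 0.07048323986102469
```

View pics/w18.png

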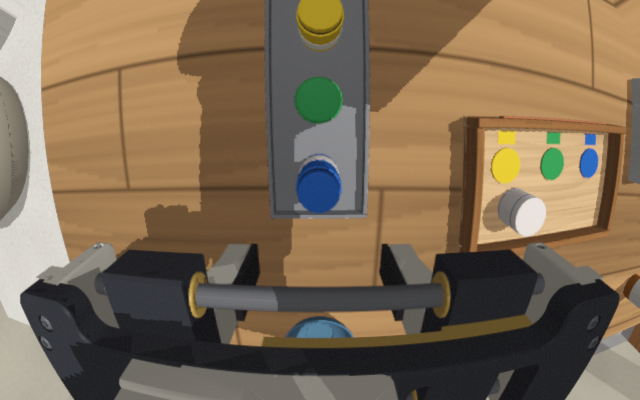

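apply_moves(plan=[[50,[-0.03,-0.11,0.4],0],[50,[0,0,0.6],0],[50,[0,0,0.7],0],[50,[0,0,0.5],0],[50,[0,0,0.25],0],[50,[0,0,0.14],0],[70,[0,0,0],0],[90,[0,0,0],0],[110,[0,0,0],0],[140,[0,0,0],0],[190,[0,0,0],0],[190,[0,0,0],0]])

```text
time_s: 47.8
tcp_pos: [0.5838, -0.3369, 0.0565]
eef_rot: [180.0, 0.0, 90.0]
contact_force: [0.9, 1.0, 2.5]
gripper_width: 0.0402
```

apply_moves(plan=[[190,[0,0,0],0],[190,[0,0,0],0],[190,[0,0,0],0]])

```text
time_s: 48.18
tcp_pos: [0.5839, -0.3369, 0.0565]
eef_rot: [180.0, 0.0, 90.0]
contact_force: [0.4, 1.2, 4.1]
gripper_width: 0.0404
```

apply_moves(plan=[[190,[0,0,-0.1],0],[190,[0,0,-0.2],0],[190,[0,0,-0.3],0],[190,[0,0,-0.4],0],[190,[0,0,-0.5],0],[190,[0,0,-0.4],0],[190,[0.3,0,0],0],[190,[0.6,0,0],0],[190,[0.8,-0.1,0],0],[190,[0.9,-0.1,0],0],[190,[0.9,-0.1,0],0],[190,[0.9,-0.1,0],0]])

```text
time_s: 49.68
tcp_pos: [0.5625, -0.1148, 0.1508]
eef_rot: [-180.0, -0.0, 90.0]
contact_force: [0.8, 1.0, -1.7]
gripper_width: 0.0405
```

apply_moves(plan=[[190,[0.9,-0.1,0],0],[190,[0.9,-0.1,0],0],[190,[0.9,0,0],0],[190,[0.8,0,0],0],[190,[0.6,0,0],0],[190,[0.38,0,0],0],[190,[0,0,0],0],[190,[0,0,0],0]])

```text
time_s: 50.68
tcp_pos: [0.553, 0.1066, 0.1511]
eef_rot: [-180.0, 0.0, 90.0]
contact_force: [-0.4, -0.4, -0.5]
gripper_width: 0.0402
```

```bash
python3 - <<'E'
from h import *
st=get_state();print(st["tcp_pos"],st["gripper_width"])
w=viewer.capture("wrist");cv2.imwrite("pics/w19.png",w["frame"])
E
```

```text
[0.55299113 0.10661911 0.1510564 ] 0.04015222384237094
```

View pics/w19.png

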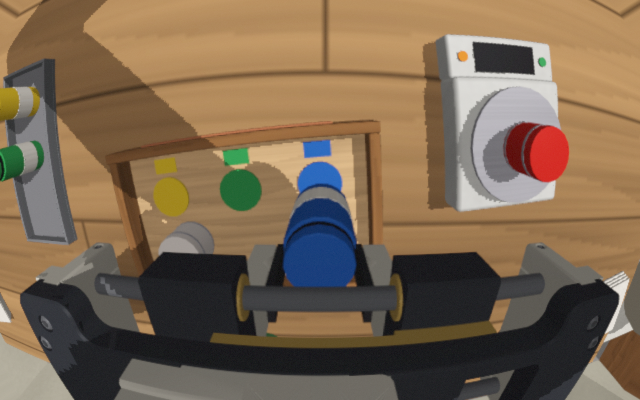

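Blue sits over its own pad, lined up in column 320. I'll lower it.

apply_moves(plan=[[190,[0,0,0.3],0],[190,[0,0,0.5],0],[190,[0,0,0.4],0],[190,[0,0,0.25],0],[190,[0,0,0.12],0],[190,[0,0,0.08],0],[190,[0,0,0.05],0],[190,[0,0,0.02],0],[190,[0,0,0],0],[190,[0,0,0],0]])

```text
time_s: 51.98
tcp_pos: [0.5535, 0.1072, 0.0655]
eef_rot: [180.0, -0.0, 90.0]
contact_force: [0.0, -0.6, -1.4]
gripper_width: 0.0405
```

apply_moves(plan=[[190,[0,0,0.02],0],[190,[0,0,0.01],0],[190,[0,0,0],0],[120,[0,0,0],0],[100,[0,0,0],0],[80,[0,0,0],0],[50,[0,0,0],0],[50,[0,0,0],0]])

```text
time_s: 52.98
tcp_pos: [0.5533, 0.1071, 0.0637]
eef_rot: [-180.0, 0.0, 90.0]
contact_force: [0.3, 0.6, 0.8]
gripper_width: 0.0693
```

apply_moves(plan=[[50,[0,0,-0.3],0],[50,[0,0,-0.6],0],[50,[0,0,-0.7],0],[50,[0,0,-0.5],0],[50,[0,0,-0.2],0],[50,[0,0,0],0],[50,[0,0,0],0]])

```text
time_s: 53.85
tcp_pos: [0.5527, 0.1069, 0.1777]
eef_rot: [-179.9, 0.0, 90.0]
contact_force: [-0.2, -0.6, -0.7]
gripper_width: 0.0702
```

```bash
python3 - <<'E'
from h import *
st=get_state();print(st["tcp_pos"],st["gripper_width"])
w=viewer.capture("wrist");cv2.imwrite("pics/w20.png",w["frame"])
E
```

```text
[0.55265561 0.1068708  0.17768349] 0.0702263613097153
```

View pics/w20.png

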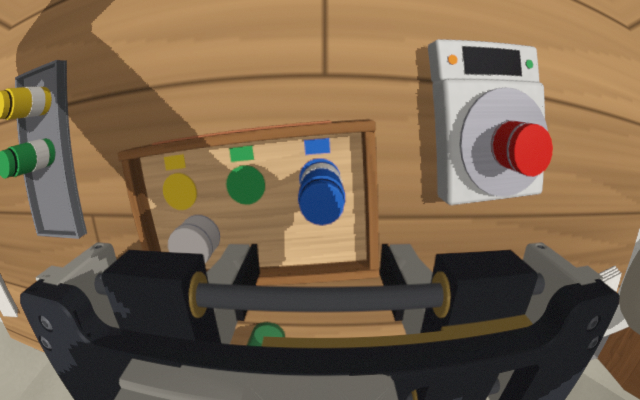

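Blue stands on its pad. Next is green.

apply_moves(plan=[[50,[-0.4,0,0],0],[50,[-0.8,-0.1,0],0],[50,[-0.9,-0.1,0],0],[50,[-0.9,-0.1,0],0],[50,[-0.9,-0.1,0],0],[50,[-0.9,-0.1,0],0],[50,[-0.9,-0.1,0],0],[50,[-0.9,-0.2,0],0],[50,[-0.9,-0.2,0],0],[50,[-0.8,-0.09,0],0],[50,[-0.4,0,0],0],[50,[-0.16,0,0],0]])

```text
time_s: 55.4
tcp_pos: [0.4985, -0.337, 0.1781]
eef_rot: [-179.9, -0.0, 89.9]
contact_force: [0.0, 1.4, -0.4]
gripper_width: 0.0704
```

apply_moves(plan=[[50,[0,0,0],0],[50,[0,0,0],0]])

```text
time_s: 55.65
tcp_pos: [0.4993, -0.3351, 0.1788]
eef_rot: [180.0, -0.0, 90.1]
contact_force: [-0.0, 0.6, 0.3]
gripper_width: 0.0705
```

```bash
python3 - <<'E'
from h import *
st=get_state();print(st["tcp_pos"],st["gripper_width"])
w=viewer.capture("wrist");cv2.imwrite("pics/w21.png",w["frame"])
E
```

```text
[ 0.49934036 -0.33505879  0.17877513] 0.07048925197918905
```

View pics/w21.png

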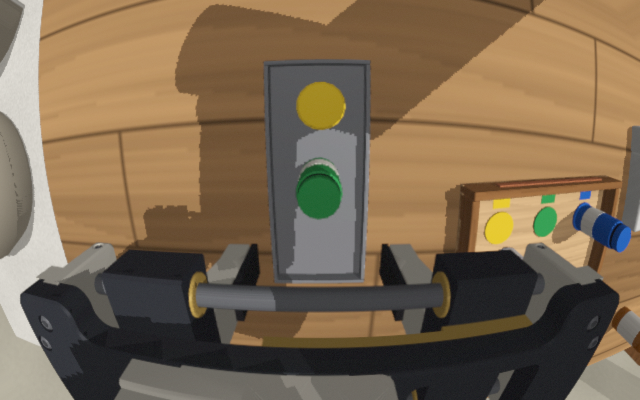

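Adjust by −1 mm in x and y, then go down 0.1235 m (2.47 units) to TCP z of about 0.055.

apply_moves(plan=[[50,[-0.02,-0.02,0.4],0],[50,[0,0,0.6],0],[50,[0,0,0.6],0],[50,[0,0,0.5],0],[50,[0,0,0.23],0],[50,[0,0,0.14],0],[70,[0,0,0],0],[90,[0,0,0],0],[110,[0,0,0],0],[140,[0,0,0],0],[190,[0,0,0],0],[190,[0,0,0],0]])

```text
time_s: 57.2
tcp_pos: [0.4984, -0.337, 0.0556]
eef_rot: [180.0, 0.0, 90.0]
contact_force: [0.2, 0.3, 2.4]
gripper_width: 0.0403
```

apply_moves(plan=[[190,[0,0,0],0],[190,[0,0,0],0],[190,[0,0,0],0]])

```text
time_s: 57.58
tcp_pos: [0.4983, -0.337, 0.0555]
eef_rot: [180.0, 0.0, 90.0]
contact_force: [0.4, 1.6, 5.0]
gripper_width: 0.0401
```

apply_moves(plan=[[190,[0,0,-0.1],0],[190,[0,0,-0.2],0],[190,[0,0,-0.3],0],[190,[0,0,-0.4],0],[190,[0,0,-0.5],0],[190,[0,0,-0.4],0],[190,[0.3,0,0],0],[190,[0.6,0.2,0],0],[190,[0.8,0.2,0],0],[190,[0.9,0.2,0],0],[190,[0.9,0.2,0],0],[190,[0.9,0.2,0],0]])

```text
time_s: 59.08
tcp_pos: [0.5473, -0.1148, 0.1498]
eef_rot: [-180.0, -0.0, 90.0]
contact_force: [0.7, 0.2, -1.4]
gripper_width: 0.0404
```

apply_moves(plan=[[190,[0.9,0.2,0],0],[190,[0.8,0.05,0],0],[190,[0.6,0,0],0],[190,[0.34,0,0],0],[190,[0,0,0],0],[190,[0,0,0],0]])

```text
time_s: 59.82
tcp_pos: [0.56, 0.0147, 0.1501]
eef_rot: [-180.0, 0.0, 90.0]
contact_force: [-0.1, -0.4, -1.6]
gripper_width: 0.0401
```

```bash
python3 - <<'E'
from h import *
st=get_state();print(st["tcp_pos"],st["gripper_width"])
w=viewer.capture("wrist");cv2.imwrite("pics/w22.png",w["frame"])
E
```

```text
[0.56002759 0.01468993 0.15007949] 0.04014290205031402
```

View pics/w22.png

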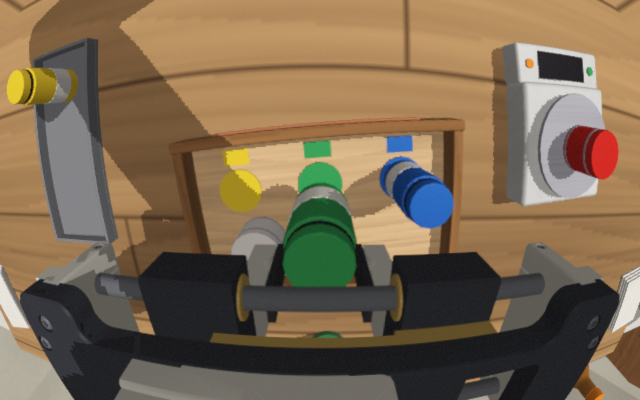

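Green is over its pad. It needs to come down from 0.1501 to 0.0635, which is 1.73 units.

apply_moves(plan=[[190,[0,0.01,0.3],0],[190,[0,0,0.5],0],[190,[0,0,0.4],0],[190,[0,0,0.25],0],[190,[0,0,0.12],0],[190,[0,0,0.08],0],[190,[0,0,0.05],0],[190,[0,0,0.02],0],[190,[0,0,0],0],[190,[0,0,0],0]])

```text
time_s: 61.12
tcp_pos: [0.561, 0.0151, 0.0645]
eef_rot: [180.0, -0.0, 90.0]
contact_force: [-0.6, -0.4, -1.0]
gripper_width: 0.0406
```

apply_moves(plan=[[190,[0,0,0.02],0],[190,[0,0,0],0],[120,[0,0,0],0],[100,[0,0,0],0],[80,[0,0,0],0],[50,[0,0,0],0],[50,[0,0,0],0]])

```text
time_s: 62.0
tcp_pos: [0.5609, 0.0151, 0.0632]
eef_rot: [-180.0, 0.0, 90.0]
contact_force: [-0.2, -0.1, -0.1]
gripper_width: 0.0695
```

apply_moves(plan=[[50,[0,0,-0.3],0],[50,[0,0,-0.6],0],[50,[0,0,-0.7],0],[50,[0,0,-0.5],0],[50,[0,0,-0.2],0],[50,[0,0,0],0],[50,[0,0,0],0]])

```text
time_s: 62.88
tcp_pos: [0.5602, 0.015, 0.1772]
eef_rot: [-179.9, 0.0, 90.0]
contact_force: [-0.1, 0.2, -0.3]
gripper_width: 0.0707
```

```bash
python3 - <<'E'
from h import *
st=get_state();print(st["tcp_pos"],st["gripper_width"])
w=viewer.capture("wrist");cv2.imwrite("pics/w23.png",w["frame"])
E
```

```text
[0.56018322 0.01498077 0.17717911] 0.07070346324158423
```

View pics/w23.png

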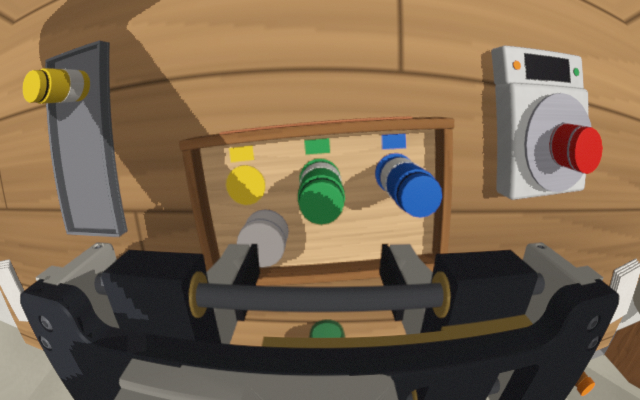

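Green is on its pad. Yellow is last.

apply_moves(plan=[[50,[-0.4,-0.15,0],0],[50,[-0.8,-0.3,0],0],[50,[-0.9,-0.4,0],0],[50,[-0.9,-0.4,0],0],[50,[-0.9,-0.4,0],0],[50,[-0.9,-0.4,0],0],[50,[-0.9,-0.4,0],0],[50,[-0.7,-0.3,0],0],[50,[-0.4,-0.12,0],0],[50,[-0.19,-0.05,0],0],[50,[0,0,0],0],[50,[0,0,0],0]])

```text
time_s: 64.42
tcp_pos: [0.4152, -0.334, 0.1781]
eef_rot: [-180.0, -0.0, 90.1]
contact_force: [0.8, -0.5, -0.1]
gripper_width: 0.0707
```

```bash
python3 - <<'E'
from h import *
st=get_state();print(st["tcp_pos"],st["gripper_width"])
w=viewer.capture("wrist");cv2.imwrite("pics/w24.png",w["frame"])
E
```

```text
[ 0.41523179 -0.33397152  0.17813328] 0.07065604092007417
```

View pics/w24.png

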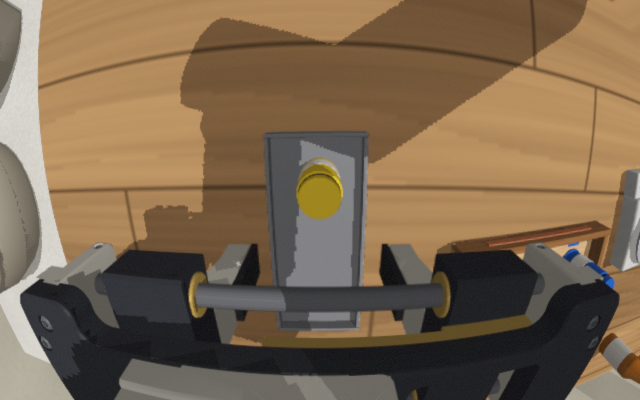

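Yellow is centred between the fingers (lid at (320,197)). The drop is 0.1225 m, which is 2.45 units.

apply_moves(plan=[[50,[-0.01,-0.02,0.4],0],[50,[0,0,0.6],0],[50,[0,0,0.6],0],[50,[0,0,0.5],0],[50,[0,0,0.23],0],[50,[0,0,0.13],0],[70,[0,0,0],0],[90,[0,0,0],0],[110,[0,0,0],0],[140,[0,0,0],0],[190,[0,0,0],0],[190,[0,0,0],0]])

```text
time_s: 65.97
tcp_pos: [0.4144, -0.3351, 0.0555]
eef_rot: [180.0, 0.0, 90.0]
contact_force: [0.2, 1.3, 3.1]
gripper_width: 0.0398
```

apply_moves(plan=[[190,[0,0,0],0],[190,[0,0,0],0],[190,[0,0,0],0]])

```text
time_s: 66.35
tcp_pos: [0.4144, -0.3351, 0.0555]
eef_rot: [180.0, 0.0, 90.1]
contact_force: [-0.2, 2.2, 4.8]
gripper_width: 0.0402
```

apply_moves(plan=[[190,[0,0,-0.1],0],[190,[0,0,-0.2],0],[190,[0,0,-0.3],0],[190,[0,0,-0.4],0],[190,[0,0,-0.5],0],[190,[0,0,-0.4],0],[190,[0.3,0.15,0],0],[190,[0.6,0.35,0],0],[190,[0.8,0.5,0],0],[190,[0.8,0.5,0],0],[190,[0.8,0.5,0],0],[190,[0.8,0.5,0],0]])

```text
time_s: 67.85
tcp_pos: [0.5393, -0.1277, 0.15]
eef_rot: [-180.0, -0.0, 90.1]
contact_force: [0.9, -0.7, -1.5]
gripper_width: 0.04
```

apply_moves(plan=[[190,[0.6,0.4,0],0],[190,[0.35,0.2,0],0],[190,[0.12,0,0],0],[190,[0,0,0],0],[190,[0,0,0],0],[190,[0,0,0],0]])

```text
time_s: 68.6
tcp_pos: [0.5686, -0.0771, 0.1504]
eef_rot: [180.0, -0.0, 90.0]
contact_force: [-0.4, 0.0, -2.6]
gripper_width: 0.0401
```

```bash
python3 - <<'E'
from h import *
st=get_state();print(st["tcp_pos"],st["gripper_width"])
w=viewer.capture("wrist");cv2.imwrite("pics/w25.png",w["frame"])
E
```

```text
[ 0.56864079 -0.07712965  0.15043442] 0.04005676264490368
```

View pics/w25.png

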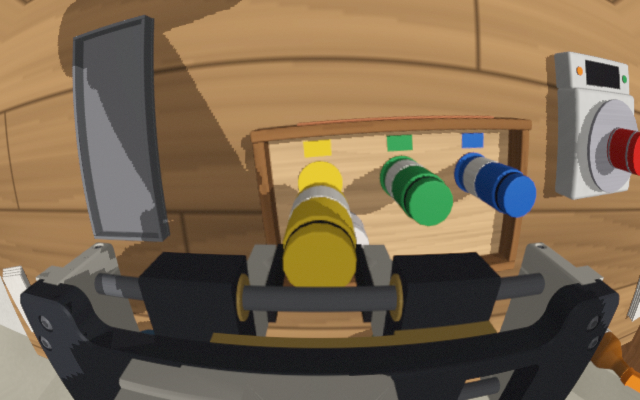

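Yellow is over its pad, and the picture matches the one from lift-off. I'll lower it.

apply_moves(plan=[[190,[0,0,0.3],0],[190,[0,0,0.5],0],[190,[0,0,0.4],0],[190,[0,0,0.25],0],[190,[0,0,0.12],0],[190,[0,0,0.08],0],[190,[0,0,0.05],0],[190,[0,0,0.02],0],[190,[0,0,0],0],[190,[0,0,0],0]])

```text
time_s: 69.9
tcp_pos: [0.5691, -0.0764, 0.0645]
eef_rot: [180.0, -0.0, 90.0]
contact_force: [0.1, -0.2, -1.2]
gripper_width: 0.0404
```

apply_moves(plan=[[190,[0,0,0.02],0],[190,[0,0,0],0],[120,[0,0,0],0],[100,[0,0,0],0],[80,[0,0,0],0],[50,[0,0,0],0],[50,[0,0,0],0]])

```text
time_s: 70.78
tcp_pos: [0.5689, -0.0764, 0.0632]
eef_rot: [-180.0, 0.0, 90.0]
contact_force: [0.3, -0.4, 0.7]
gripper_width: 0.0696
```

apply_moves(plan=[[50,[0,0,-0.3],0],[50,[0,0,-0.6],0],[50,[0,0,-0.7],0],[50,[0,0,-0.7],0],[50,[0,0,-0.7],0],[50,[0,0,-0.5],0],[50,[0,0,-0.2],0],[50,[0,0,0],0],[50,[0,0,0],0]])

```text
time_s: 71.9
tcp_pos: [0.5683, -0.0764, 0.2471]
eef_rot: [-179.9, -0.0, 90.0]
contact_force: [0.6, 0.8, -0.4]
gripper_width: 0.0703
```

```bash
python3 - <<'E'
from h import *
st=get_state();print(st["tcp_pos"],st["gripper_width"])
w=viewer.capture("wrist");cv2.imwrite("pics/w26.png",w["frame"])
f=viewer.capture("side")["frame"];t=viewer.capture("top")["frame"]
cv2.imwrite("pics/f26.png",np.hstack([cv2.resize(f[130:390,220:420],None,fx=2,fy=2),cv2.resize(t[120:290,110:310],(400,520))[:, :] if 0 else np.zeros((520,1,3),np.uint8)]))
cv2.imwrite("pics/t26.png",t)
E
```

```text
[ 0.56831    -0.07636177  0.24710882] 0.07025316654222889
```

View pics/w26.png

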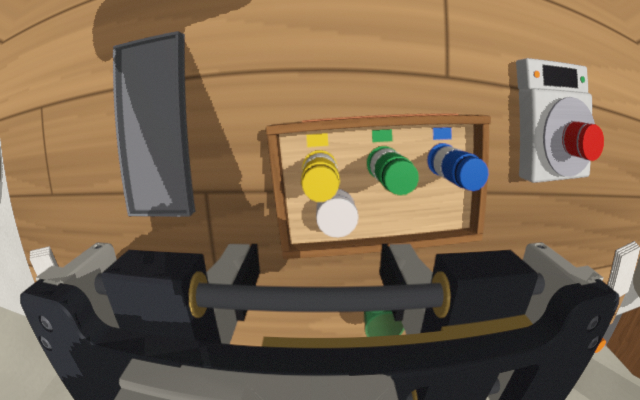

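View pics/f26.png

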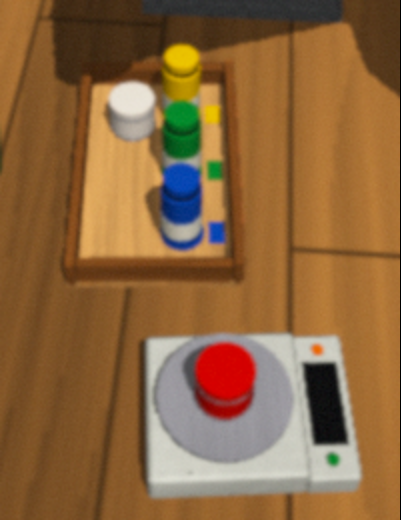

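Everything stands as it should. I'll move the arm clear of the top view and compare against the starting pictures.

apply_moves(plan=[[50,[0,-0.3,-0.3],0],[50,[-0.4,-0.3,-0.3],0],[50,[-0.7,-0.3,-0.1],0],[50,[-0.9,-0.3,0],0],[50,[-0.9,-0.2,0],0],[50,[-0.9,-0.2,0],0],[50,[-0.9,-0.2,0],0],[50,[-0.9,-0.2,0],0],[50,[-0.6,0,0],0],[50,[-0.3,0,0],0],[50,[0,0,0],0],[50,[0,0,0],0]])

```text
time_s: 73.55
tcp_pos: [0.4691, -0.4009, 0.2837]
eef_rot: [180.0, 0.0, 90.1]
contact_force: [0.7, 0.7, -0.3]
gripper_width: 0.0705
```

```bash
python3 - <<'E'
from h import *
print(get_state()["tcp_pos"])
for n in("side","top"):
    a=cv2.imread(f"pics/{n}0.png");b=viewer.capture(n)["frame"];cv2.imwrite(f"pics/{n}27.png",b)
    for k in('yellow','green','blue','red'):
        print(n,k,[[(s[4],tuple(ce.round(1))) for s,ce in blobs(mask(f,k),100) if 110<ce[0]<400 and 140<ce[1]<390] for f in(a,b)])
    # white tin and jars: shift by template match
    for nm,(x,y,W,H) in (dict(white=(272,170,28,32),yel=(300,150,22,22),grn=(300,180,22,20),blu=(300,210,22,44)) if n=="side" else dict(white=(341,163,34,26),yel=(355,187,30,36),grn=(306,187,30,36),blu=(260,187,30,36))).items():
        T=a[y:y+H,x:x+W];S=b[y-12:y+H+12,x-12:x+W+12]
        m=cv2.minMaxLoc(cv2.matchTemplate(S,T,cv2.TM_CCOEFF_NORMED));print(n,nm,round(m[1],3),m[3][0]-12,m[3][1]-12)
E
```

```text
[ 0.46907722 -0.40088293  0.28373471]
side yellow [[(np.int32(147), (np.float64(310.0), np.float64(158.1)))], [(np.int32(143), (np.float64(310.4), np.float64(158.4)))]]
side green [[(np.int32(444), (np.float64(310.5), np.float64(194.6))), (np.int32(756), (np.float64(206.7), np.float64(202.7)))], [(np.int32(443), (np.float64(310.5), np.float64(194.7))), (np.int32(758), (np.float64(206.7), np.float64(202.7)))]]
side blue [[(np.int32(486), (np.float64(310.2), np.float64(226.0)))], [(np.int32(487), (np.float64(310.2), np.float64(226.4)))]]
side red [[(np.int32(634), (np.float64(285.0), np.float64(224.8)))], [(np.int32(922), (np.float64(332.0), np.float64(319.3)))]]
side white 0.998 0 0
side yel 0.977 0 0
side grn 0.992 0 0
side blu 0.991 0 0
top yellow [[(np.int32(421), (np.float64(368.1), np.float64(200.9))), (np.int32(110), (np.float64(364.5), np.float64(228.6)))], [(np.int32(416), (np.float64(367.4), np.float64(201.0))), (np.int32(111), (np.float64(364.4), np.float64(228.5)))]]
top green [[(np.int32(478), (np.float64(320.1), np.float64(202.5))), (np.int32(107), (np.float64(320.4), np.float64(228.7)))], [(np.int32(475), (np.float64(320.1), np.float64(202.6))), (np.int32(107), (np.float64(320.4), np.float64(228.7)))]]
top blue [[(np.int32(472), (np.float64(273.2), np.float64(202.1))), (np.int32(102), (np.float64(277.0), np.float64(228.6)))], [(np.int32(469), (np.float64(272.9), np.float64(202.2)))]]
top red [[(np.int32(677), (np.float64(295.9), np.float64(180.0)))], [(np.int32(853), (np.float64(155.2), np.float64(220.8)))]]
top white 0.999 0 0
top yel 0.975 -1 0
top grn 0.916 0 0
top blu 0.959 0 0
```

View pics/top27.png

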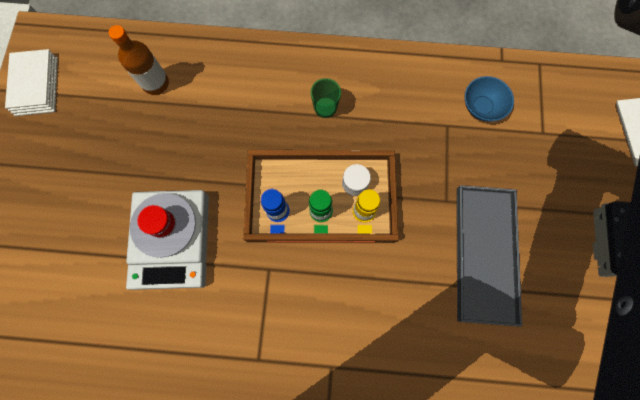

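```bash
python3 - <<'E'
from h import *
t=viewer.capture("top");s=viewer.capture("side")
print(plane(t,(153.5,219),.11).round(4),tri([ray(t,(155.2,220.8)),ray(s,(332,319.3))]))
from plant import close_job
print(close_job())
E
```

```text
[0.4947 0.3231 0.11  ] (array([0.49616745, 0.32808106, 0.08921052]), np.float64(0.0013957840840896464))
the job is handed in; nothing more can be done
None
```

The job is done and handed in at about 74 s of the 144 s allowed. I moved the yellow, green and blue jars to the tray, put the red tin on the scale, then returned blue, green and yellow to their own pads. The hand-in gives no verdict, so the results below are from my own checks.

- **Jars:** all three stand upright and released. Against the starting pictures, each lid is within 1 pixel (about 2 mm) of where it began on its pad.
- **Red tin:** it stands upright on the scale. The wrist view puts it about 1–2 mm from the pan's middle, and the top and side views agree to within about 3 mm.
- **White tin:** no shift in either the top or the side view.
- **Robot:** the arm is clear of everything and the gripper is open.

Two checks did not match the text:
- **Heights:** two-view heights came out 2–10 mm below the text (lid tops about 0.104 m against 0.113 m). I took placing heights from the grasp height and the known level differences, and watched the contact force on the first tray placing and on the tin.
- **Grip width:** it read 40 mm, so the fingers held the jars' lids, not the 46 mm bodies I had aimed for. The hold was firm and no jar slipped or tilted.

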